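# Slide a ceramic plate out of its tray and seat it on the manipulator stage

## Robot

A 6-joint arm with a two-finger parallel gripper is mounted at the origin on the work surface. World frame = base frame: x ahead of the robot, y to its left, z up, the work surface at z = 0. Lengths are in mm, angles in rad, forces in N, time in s.
With the tool pointing down it reaches from about 350 to 1000 mm from the base axis. Payload 7.1 kg.
Tool frame: the origin (TCP) lies midway between the tips of the shut fingers; the grasp point (between the pads) lies 19 mm behind it (r.pinch_z is the distance from the TCP to the grasp point, in mm); z points along the fingers, y is the direction in which the jaws open and shut (so a half turn about z gives the same grasp; the last joint's range is limited). The gripper opens to 85 mm and grips with 20 to 120 N. Pads are 22 mm wide; open, the fingers measure 114 mm over their backs; the gripper's body (76 mm by 85 mm) begins 54 mm behind the grasp point. The pads swing forward as they close: fully open they stand 13 mm farther back than shut.
Start: joints at [1.255, 0.423, 1.63, -0, 1.089, -0.019], TCP at [182.757, 597.666, 231.319] pointing down, gripper open.
Joint ranges: [-3, 3], [-0.9, 2.11], [0.09, 2.58], [-1.31, 4.45], [0.11, 2.69], [-2.54, 2.54]. Speed limits (rad/s): [2.39, 2.39, 3.01, 3.14, 3.14, 3.14].

## Interface

Orientations are given as a 3x3 rotation matrix whose columns are the frame's x, y, z axes.
In Python, from station import r gives the robot as it stands.
- The arm moves only by the tool arm_command, never from a script. Its argument "plan" is one flat list of numbers, 6 for each row, row after row: the shift along the tool's x, y, z as a fraction of full scale, then the turn, a rotation vector about the tool's x, y, z as a fraction of full scale. A call has 1 to 10 rows; each row is the pose to reach, as a shift and turn from the pose measured when the call began, along the tool's axes at that moment; what a row does not reach only later rows make up. Full scale, the value 1, is 0.5 m for a shift and 90 degrees for a turn. A row lasts 1/8 s, in which the tool goes at most 62.5 mm and 10.7 degrees, less where a joint would pass 70% of its speed; a pose out of reach is approached as far as the arm can. A call with a number of a shift or a turn outside -1 to 1 is refused whole. A call with a gripper value outside its range is refused whole. "grip" is the opening, from 0 (shut) to 1 (fully open), set as the call begins (left out, the last holds). The fingers move at their own pace and stop on an object; "force" is the grip in N (left out, the last holds). Time passes only in rows, so rows that repeat a pose let the fingers close. It gives the time, the measured TCP pose, the force and the opening at its end, in the units of the state.
- r.read_state(): the state, without advancing time (a new reading comes with each control period).
- r.get_image(name): name is "side" or "top"; returns the picture (480x640x3 uint8, red, green, blue); there is no depth.
- r.camera_model(name): a dict with "intrinsics" (3x3 intrinsics, pixels), "R" (3x3) and "t" (3): a world point X has camera coordinates R X + t. Camera axes: x right, y down, z forward; pixel columns grow to the right and rows downward; lengths in mm; the calibration is good to about 2 mm. A picture is of the moment at which its call begins. camera_model takes no time and is no camera call.
- r.finish_job(): hands the job in, once; it reports no verdict.
The state is a dict: "time": time; "joint_positions": joint angles; "qd": joint speeds; "joint_efforts": joint torques, N m; "tool_pos": TCP position; "orientation": TCP orientation; "force": force on the tool from outside, world axes, zero at the start; "ft_torque": the same for the moment, N m; "finger_gap": finger opening in mm.
Only numpy, scipy, OpenCV 4.12 (cv2) and the standard library are available. Lean on these libraries where they do the work, as an engineer would, in place of code of your own. Each camera call takes 0.05 s, during which the arm holds its last target.

## Task

The long, thin ceramic plate lies in the shallow open-fronted tray on the lab jack, walled in too closely to be gripped there: bring a fingertip down on it very slowly, press lightly, slide it out over the tray's open front until about a third of it overhangs, and lift it out by that end. Then lay it in the channel on the stage of the micromanipulator frame and push it fully home against the stop, flat between the rails with its front end sticking out over the stage's edge, and let go. The ceramic is brittle, so never load it with more than 15 N against tray or stage, never let it fall, and leave everything else where it is.

Things in the scene. Friction and masses are not known exactly. Their poses are not given: they have to be found in the camera images.
- plate: white ceramic plate, plain rectangle 120 long (its x axis) x 56 wide (y) x 3 thick, 50 to 110 g, brittle, slippery on metal (friction about 0.3). 5 to 9 N on its top is enough to slide it; a finger that meets it at 10 mm/s can already strike with over 15 N: meet it at about 3 mm/s. Origin: centre of its underside. Starts lengthwise in the tray, its front 4 to 10 mm inside the open edge.
- tray_lip (a point): middle of the open front edge of the tray, at the level of the tray floor, 68 to 82 mm above the bench. x axis: along the floor, from the open front into the tray; y: across it; z: square to the floor. The lab jack below ends flush with it: under and before an overhanging plate there is nothing but the bench.
- tray: dark metal tray on an aluminium lab jack, fixed and rigid but out of level: it leans up to 2.6 degrees forward or back. Tray: 60 wide between its side walls, 135 deep from lip to back wall; walls 5 thick, 8 high above the floor, none at the front. Jack 100 wide, 140 deep, its knob at the back. Origin: 80 mm below point tray_lip along its z axis, same axes.
- stage_lip (a point): middle of the front edge of the stage, at the level of its upper face, 70 mm above the bench. x axis: level, from the front edge into the stage; y: across it; z up. Under and before it the way is free down to the frame's base, 18 mm above the bench, which reaches 50 mm in front of it.
- stage_stop (a point): middle of the stop's face at the level of the stage's upper face, 80 mm behind stage_lip, same axes. The channel before it is 60 wide between two rails 10 wide and 8 high, flared out by 4 mm over the first 15 mm at the front; the stop is 8 high. A plate that is home has its centre 60 mm before the stop and overhangs the lip by 40 mm.
- frame: micromanipulator frame, fixed: white base 290 x 260, dark stage 90 wide, two posts with cross slides up to 200 high and hanging probes (down to 86 mm above the bench), all of these 130 mm or more behind the stage's front edge. Origin: 70 mm straight below point stage_lip, same axes.
- spare_plate: bystander: a shorter ceramic plate, 70 x 56 x 3, lying on the bench in the middle, on the robot's side of tray and frame. Origin: centre of its underside
- vial: bystander: small amber jar, 28 in diameter, 48 high, standing on the bench in the middle, on the robot's side of tray and frame. Origin: centre of its underside
- clamp: bystander: aluminium electrode clamp, 34 x 20 x 30, on the base of the frame beside the stage. Origin: centre of its underside
- thumbscrew: bystander: loose thumbscrew, 20 in diameter, 24 high, on the base of the frame on the stage's other side. Origin: centre of its underside
- bottle: bystander: white bottle, 54 in diameter, 115 high, at the left side. Origin: centre of its underside
- screwdriver: bystander: screwdriver 160 long, at the right side. Origin: under its middle
- beaker: bystander: clear beaker, 60 in diameter, 70 high, at the right side. Origin: centre of its underside

How it is judged (in metres and radians):
On the way, in this order (a step that is already met when the one before it is completed fails the run):
1. the plate, still lying flat in the tray, has been slid out until it overhangs the tray's open front by 25 to 58 mm (x of plate in the frame of tray_lip between 0.002 and 0.035 m and z of plate in the frame of tray_lip below 0.002 m and angle between the z axis of plate and the z axis of tray_lip, either way round below 0.03 rad), for 0.2 s.
2. the plate has been lifted clear of the tray, at least 15 mm above its floor (z of plate in the frame of tray_lip above 0.015 m and contact force between plate and tray below 0.01 N), for 0.2 s.
At the end, for the whole second after the job is handed in: The plate lies at rest, flat on the stage (within 2 mm) between the rails, lengthwise in the channel, its inner end within 2 mm of the stop, released (x of plate in the frame of stage_lip between 0.018 and 0.022 m and y of plate in the frame of stage_lip between -0.004 and 0.004 m and z of plate in the frame of stage_lip between -0.002 and 0.002 m and angle between the x axis of plate and the x axis of stage_lip, either way round below 0.06 rad and angle between plate's own z axis and vertical below 0.03 rad and linear speed of plate below 0.01 m/s); the robot touches nothing.
It fails at once if the plate is loaded with more than 15 N against the tray (contact force between plate and tray above 15 N).
It fails at once if the plate is loaded with more than 15 N against the frame or its stage (contact force between plate and frame above 15 N).
It fails at once if the plate falls to the bench (height (world z) of plate below 0.05 m).
It fails at once if another thing is moved by more than 20 mm (distance of any of spare_plate, vial, clamp, thumbscrew, bottle, screwdriver, beaker from where it was at the start of the episode above 0.02 m).
It also fails if it takes over 72 s, if anything falls off the work surface, if the arm or the gripper's body presses on something with over 40 N, if the wrist force passes 120 N, or if a joint passes its speed limit or range.

## Working session

There is one attempt and no reset: what is moved stays moved. The work goes in short steps, Python scripts to look and compute and a tool call to move; the robot and the scene stay as the last step left them, time stands still between calls to the robot, and variables do not carry over. Pictures are saved under pics/ and viewed, and the job is handed in when it is done.

Besides the shell and the picture viewer there is one more tool, called after "Call:" as name(argument=value, ...) on one line, values as JSON. arm_command: Moves the arm, as the interface text tells. Its arguments: {"type":"object","properties":{"plan":{"type":"array","items":{"type":"number"}},"grip":{"type":"number"},"force":{"type":"number"}},"required":["plan"]}

```bash
ls; mkdir -p pics; python3 - <<'E'
from station import r
import cv2,numpy as np
for n in("side","top"):
    im=r.get_image(n); cv2.imwrite(f"pics/{n}0.png",im[:,:,::-1])
    c=r.camera_model(n); print(n,c["intrinsics"],c["R"],c["t"], -np.array(c["R"]).T@np.array(c["t"]))
print(r.read_state())
E
```

```text
pics
side [[566.71896546   0.         319.86762554]
 [  0.         566.71896546 240.08764716]
 [  0.           0.           1.        ]] [[ 0.82701969 -0.5616294  -0.02471535]
 [-0.30143896 -0.40591237 -0.86276863]
 [ 0.47452396  0.72097681 -0.50499451]] [-403.36384785  241.06490516 1115.21702166] [-122.94100146 -932.73538069  761.1924247 ]
top [[491.06048631   0.         319.97661879]
 [  0.         491.06048631 246.72051234]
 [  0.           0.           1.        ]] [[-7.02282234e-03 -9.99975289e-01  3.18985088e-04]
 [-9.87765953e-01  6.88737984e-03 -1.55791483e-01]
 [ 1.55785436e-01 -1.40917852e-03 -9.87789913e-01]] [  14.28761738  513.23595759 1303.33147054] [ 304.01728245   12.58904004 1367.37091322]
{'time': 0.1, 'joint_positions': array([ 1.25500781e+00,  4.23776986e-01,  1.63062542e+00, -3.85952960e-06,
        1.08858909e+00, -1.90030108e-02]), 'qd': array([ 3.87232160e-04, -1.28583122e-03, -1.23671765e-03,  1.02229149e-04,
       -2.46829137e-05, -1.13052665e-03]), 'joint_efforts': array([ 4.92181698e-04, -5.58427477e+01, -2.82444298e+01, -5.06204299e-05,
        3.11386786e-03,  4.24414637e-06]), 'tool_pos': array([182.60291453, 597.20781553, 230.61091928]), 'orientation': array([[-9.56282019e-01,  2.92445745e-01, -4.31184190e-04],
       [ 2.92446062e-01,  9.56281094e-01, -1.33073878e-03],
       [ 2.31643940e-05, -1.39865969e-03, -9.99999022e-01]]), 'force': array([ 0.43763023,  0.73639339, -0.08356883]), 'ft_torque': array([ 0.02248   , -0.02455553,  0.02657535]), 'finger_gap': 85.29866232200108}
```

View pics/side0.png

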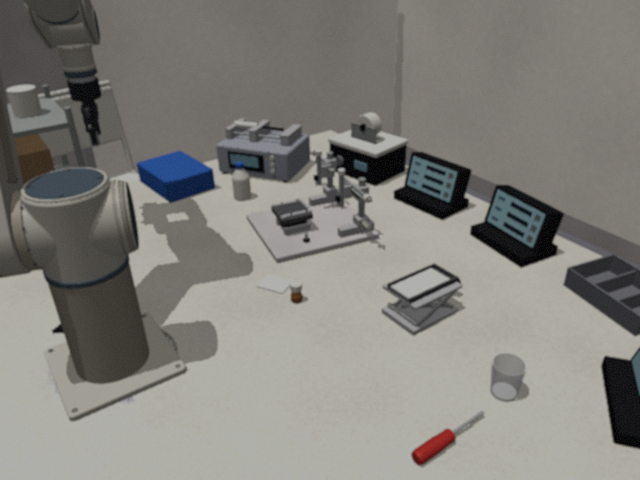

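View pics/top0.png

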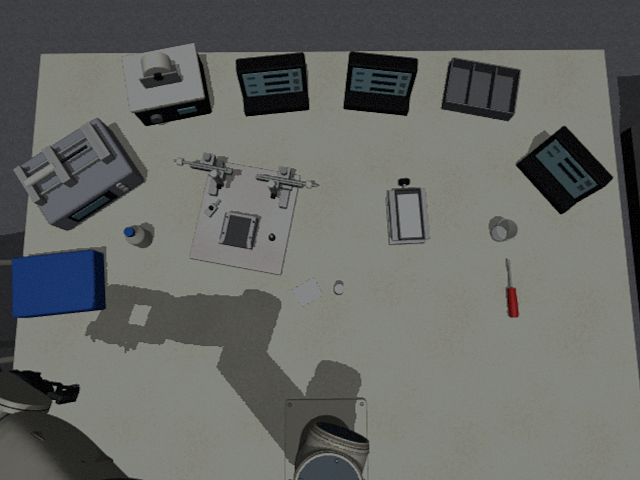

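The top view shows the tray around (407,214), with its knob behind at (404,181). The stage is at (240,230), and the spare plate and vial are at (308,290) and (338,288). I'll enlarge these areas.

```bash
python3 - <<'E'
import cv2,numpy as np
def crop(src,x0,y0,w,h,s,out):
    im=cv2.imread(src)[y0:y0+h,x0:x0+w]; im=cv2.resize(im,None,fx=s,fy=s,interpolation=cv2.INTER_CUBIC)
    for k in range(0,w,10):
        cv2.putText(im,str(x0+k),(k*s,9),0,.33,(0,0,255),1); cv2.line(im,(k*s,10),(k*s,14),(0,0,255),1)
    for k in range(0,h,10):
        cv2.putText(im,str(y0+k),(0,k*s+4),0,.33,(0,255,255),1); cv2.line(im,(22,k*s),(26,k*s),(0,255,255),1)
    cv2.imwrite(out,im)
crop("pics/top0.png",370,172,72,80,7,"pics/t_tray.png")
crop("pics/top0.png",200,195,80,70,8,"pics/t_stage.png")
crop("pics/side0.png",375,255,100,80,8,"pics/s_tray.png")
crop("pics/side0.png",260,190,70,60,10,"pics/s_stage.png")
E
```

```text
(no output)
```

View pics/t_tray.png

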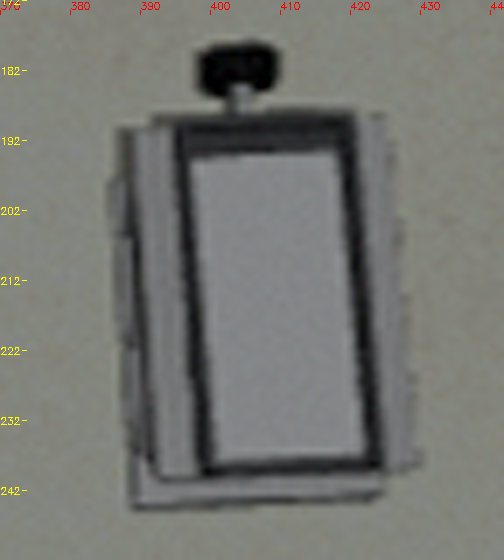

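View pics/t_stage.png

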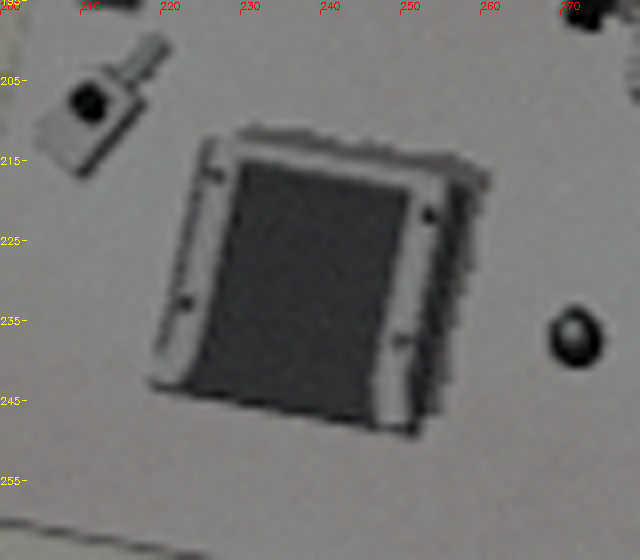

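View pics/s_tray.png

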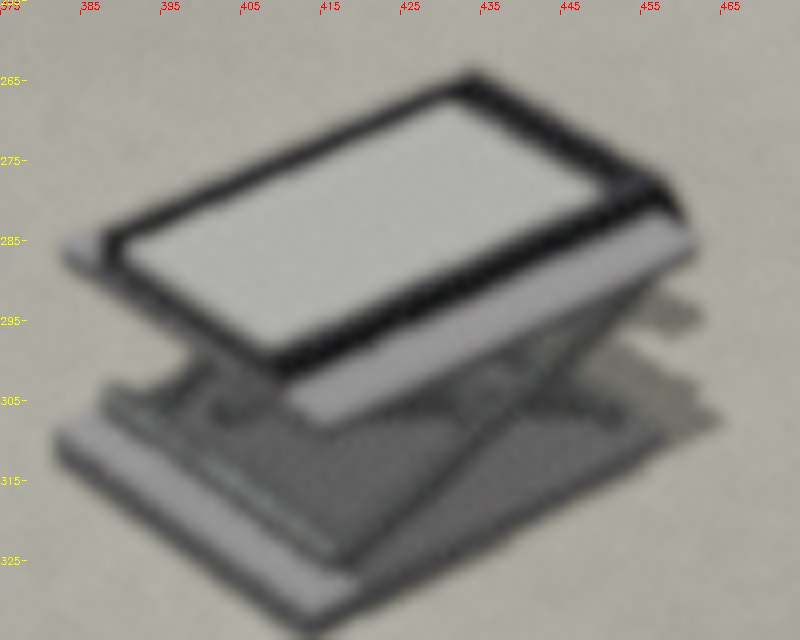

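View pics/s_stage.png

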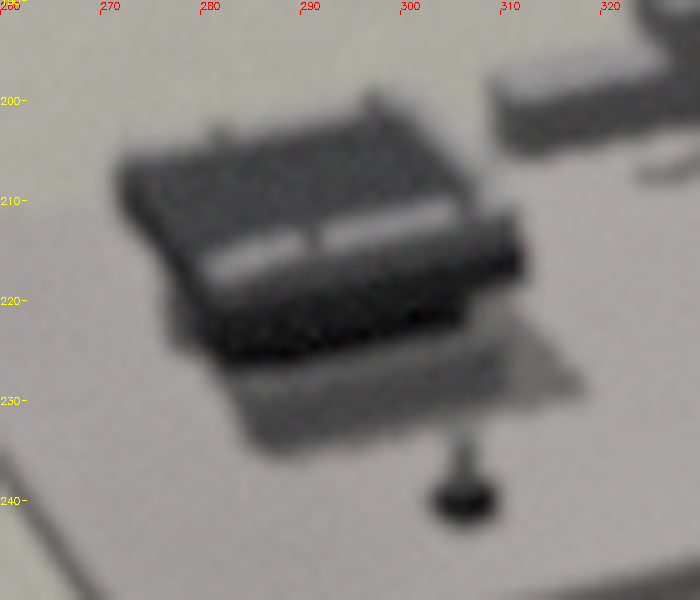

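```bash
cat > h.py <<'E'
import numpy as np,cv2,json
from scipy.optimize import least_squares
from scipy.spatial.transform import Rotation as Ro
from station import r
CAM={n:r.camera_model(n) for n in("side","top")}
def proj(n,X):
    c=CAM[n];X=np.atleast_2d(X);p=(np.array(c["R"])@X.T).T+np.array(c["t"]);q=(np.array(c["intrinsics"])@p.T).T
    return q[:,:2]/q[:,2:]
def un(p,x0,y0,s): p=np.array(p,float);return np.array([x0,y0])+(p+.5)/s-.5
def pose(x,y,z,yaw,pitch): # pitch>0 : x axis points up
    return Ro.from_euler('ZY',[yaw,-pitch]).as_matrix(),np.array([x,y,z])
def backz(n,p,z):
    c=CAM[n];d=np.array(c["R"]).T@np.linalg.inv(c["intrinsics"])@np.array([*p,1]);o=-np.array(c["R"]).T@np.array(c["t"])
    return o+d*(z-o[2])/d[2]
def overlay(src,n,polys,x0,y0,w,h,s,out):
    im=cv2.imread(src)[y0:y0+h,x0:x0+w]; im=cv2.resize(im,None,fx=s,fy=s,interpolation=cv2.INTER_CUBIC)
    for P,col in polys:
        q=((proj(n,P)-[x0,y0]+.5)*s-.5).round().astype(int); cv2.polylines(im,[q.reshape(-1,1,2)],True,col,1)
    cv2.imwrite(out,im)
E
python3 - <<'E'
from h import *
t=un([(212,464),(367,458),(340,150),(192,158)],370,172,7)
s=un([(122,250),(268,348),(605,188),(455,100)],375,255,8)
L=np.array([[-60,28,3],[-60,-28,3],[60,-28,3],[60,28,3]])
def f(p):
    R,o=pose(*p[:5]);X=L@R.T+o
    return np.r_[(proj("top",X)-t).ravel(),(proj("side",X)-s).ravel()]
q=least_squares(f,[680,-220,75,.07,0]);print(q.x,f(q.x).round(2).reshape(-1,2))
R,o=pose(*q.x);print("lip approx", o+R@[-67,0,0])
# stage
t2=un([(150,384),(418,434)],200,195,8)
a=[backz("top",p,70) for p in t2];print(a,np.linalg.norm(a[0]-a[1]))
m=(a[0]+a[1])/2;d=a[0]-a[1];yaw=np.arctan2(-d[0],d[1]);print(m,yaw)
R2,o2=pose(*m,yaw,0)
rect=lambda x0,x1,y,z:np.array([[x0,y,z],[x0,-y,z],[x1,-y,z],[x1,y,z]],float)
P=[(rect(0,90,45,0),(0,0,255)),(rect(0,80,30,8),(0,255,0)),(rect(0,80,30,0),(0,255,255)),(rect(0,90,40,8),(255,255,0)),(rect(-50,210,145,-52),(255,0,0))]
P=[(X@R2.T+o2,c) for X,c in P]
overlay("pics/top0.png","top",P,180,150,130,130,6,"pics/o1.png")
overlay("pics/side0.png","side",P,240,170,140,100,5,"pics/o2.png")
lo=o+R@[-67,0,0]
P=[(rect(0,135,30,0),(0,255,255)),(rect(0,140,35,8),(0,0,255)),(rect(7,127,28,3),(0,255,0)),(rect(0,140,50,0),(255,0,0))]
P=[(X@R.T+lo,c) for X,c in P]
overlay("pics/top0.png","top",P,370,172,72,80,7,"pics/o3.png")
overlay("pics/side0.png","side",P,375,255,100,80,8,"pics/o4.png")
E
```

```text
[ 5.89995468e+02 -2.28905145e+02  7.63617529e+01  2.70304885e-02
 -1.16482977e-02] [[ 0.2   0.05]
 [-0.94  0.2 ]
 [-0.13  0.6 ]
 [ 0.33  0.14]
 [ 0.25 -0.26]
 [ 0.69  0.13]
 [ 0.12  0.11]
 [-0.24 -0.29]]
lip approx [ 523.02448732 -230.7158443    77.14217123]
[array([521.79807331, 282.91227747,  70.        ]), array([504.23708635, 192.95713358,  70.        ])] 91.65323876544794
[513.01757983 237.93470553  70.        ] -0.1927946074933804
```

View pics/o1.png

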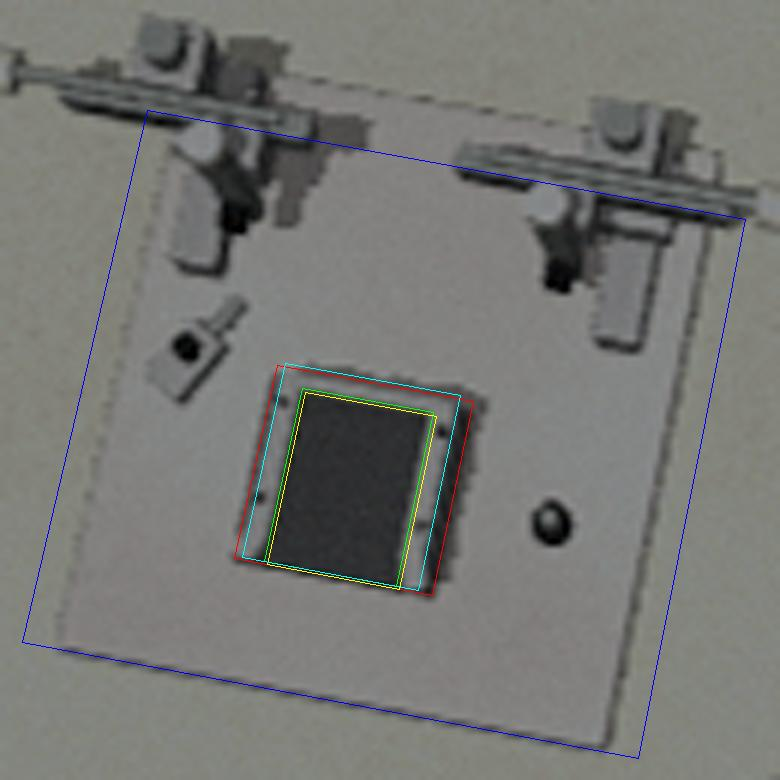

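View pics/o2.png

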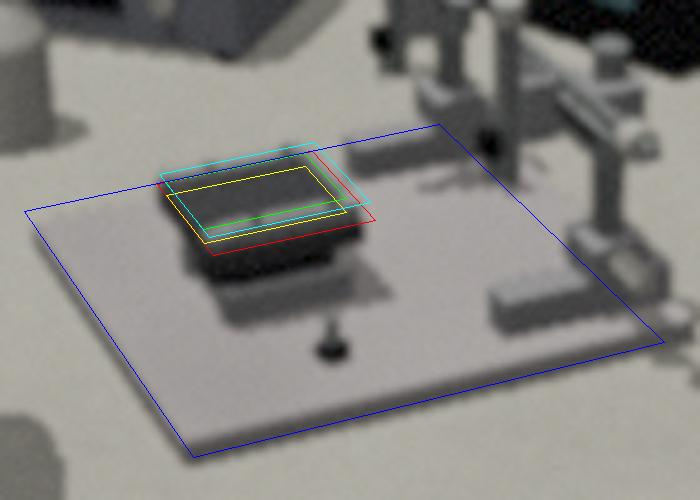

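View pics/o3.png

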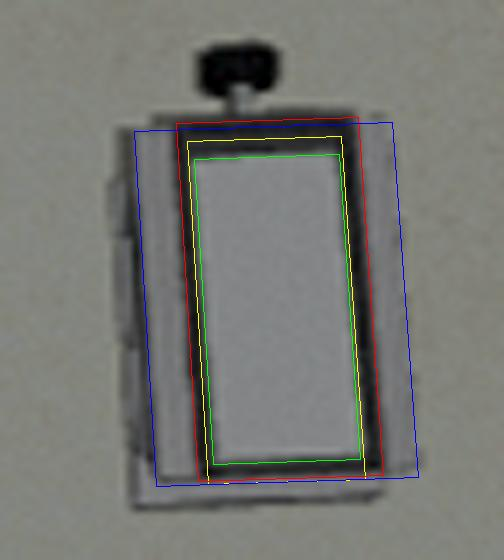

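View pics/o4.png

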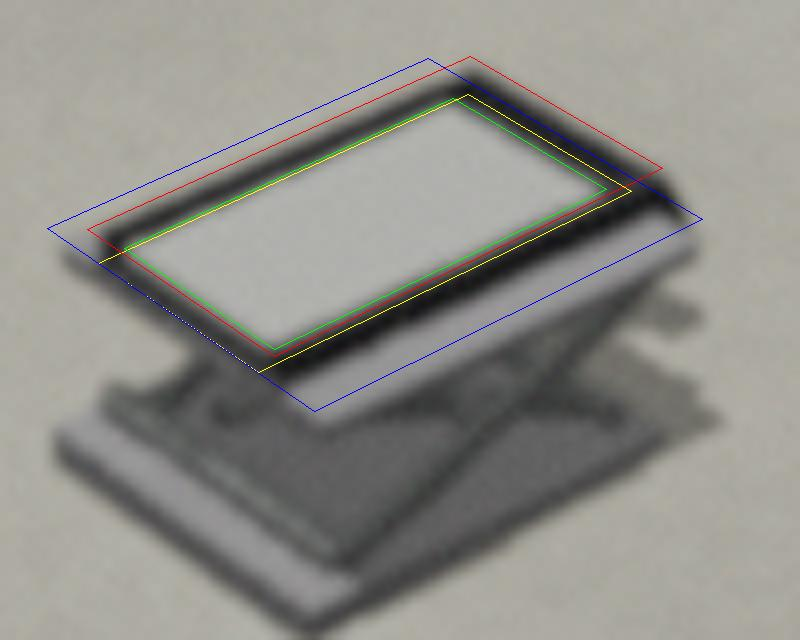

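```bash
cat > fit.py <<'E'
from h import *
pt=un([(212,464),(367,458),(340,150),(192,158)],370,172,7)
ps=un([(122,250),(455,100)],375,255,8)
wt=un([(201,477),(384,470),(354,117),(178,123)],370,172,7)
ws=un([(106,237),(473,72)],375,255,8)
ls=un([(350,310),(560,211)],375,255,8)
bt=un([(62,650),(607,748)],180,150,6)
bs=un([(33,232),(192,445)],240,170,5)
st=un([(150,384),(418,434)],200,195,8)
it=un([(240,163),(410,188)],200,195,8)
PL=np.array([[-60,28,3],[-60,-28,3],[60,-28,3],[60,28,3]])
W=np.array([[0,35,8],[0,-35,8],[140,-35,8],[140,35,8]],float)
LN=np.array([[0,-30,8],[135,-30,8]],float)
B=np.array([[-50,130,-52],[-50,-130,-52]],float)
S=np.array([[0,45,0],[0,-45,0]],float)
I=np.array([[80,30,8],[80,-30,8]],float)
def f(p,full=False):
    x,y,yaw,lx,ly,lz,lyaw,lp,px,py,pyaw,du,dv=p
    D=np.array([du,dv])
    Rs,os_=pose(x,y,70,yaw,0);Rt,ot=pose(lx,ly,lz,lyaw,lp)
    Rp=Rt@Ro.from_euler('Z',pyaw).as_matrix();op=ot+Rt@[px,py,0]
    A=lambda L,R,o:L@R.T+o
    e={}
    e['pt']=proj('top',A(PL,Rp,op))-pt; e['ps']=proj('side',A(PL[[0,3]],Rp,op))+D-ps
    e['wt']=proj('top',A(W,Rt,ot))-wt; e['ws']=proj('side',A(W[[0,3]],Rt,ot))+D-ws
    l=proj('side',A(LN,Rt,ot))+D; d=(l[1]-l[0])/np.linalg.norm(l[1]-l[0]); nn=np.array([-d[1],d[0]])
    e['ls']=((ls-l[0])@nn).reshape(-1,1)
    e['bt']=proj('top',A(B,Rs,os_))-bt; e['bs']=proj('side',A(B,Rs,os_))+D-bs
    e['st']=proj('top',A(S,Rs,os_))-st; e['it']=proj('top',A(I,Rs,os_))-it
    if full:return e
    return np.r_[np.concatenate([v.ravel() for v in e.values()]),.1*du,.1*dv,py/3,pyaw/.03, lp/.05]
q=least_squares(f,[513,238,-.19,523,-230,76,.04,0,67,0,0,0,0],loss='soft_l1',x_scale=[1,1,.01,1,1,1,.01,.01,1,1,.01,.3,.3])
J=q.jac;C=np.sqrt(np.diag(np.linalg.inv(J.T@J)))*.4
for n,v,c in zip("x y yaw lx ly lz lyaw lp px py pyaw du dv".split(),q.x,C):print(n,round(v,4),round(c,4))
for k,v in f(q.x,True).items():print(k,v.round(2).tolist())
json.dump(q.x.tolist(),open("fit.json","w"))
x,y,yaw,lx,ly,lz,lyaw,lp,px,py,pyaw,du,dv=q.x
R2,o2=pose(x,y,70,yaw,0);R,lo=pose(lx,ly,lz,lyaw,lp)
rect=lambda x0,x1,y,z:np.array([[x0,y,z],[x0,-y,z],[x1,-y,z],[x1,y,z]],float)
P=[(rect(0,90,45,0),(0,0,255)),(rect(0,80,30,8),(0,255,0)),(rect(0,90,40,8),(255,255,0)),(rect(-50,240,130,-52),(255,0,0))]
P=[(X@R2.T+o2,c) for X,c in P]
overlay("pics/top0.png","top",P,180,150,130,130,6,"pics/o1.png")
K=np.array(CAM["side"]["intrinsics"]);K[0,2]+=du;K[1,2]+=dv;CAM["side"]["intrinsics"]=K
overlay("pics/side0.png","side",P,240,170,140,100,5,"pics/o2.png")
P=[(rect(0,135,30,8),(0,255,255)),(rect(0,140,35,8),(0,0,255)),(rect(px-60,px+60,28,3),(0,255,0)),(rect(0,140,50,0),(255,0,0))]
P=[(X@R.T+lo,c) for X,c in P]
overlay("pics/top0.png","top",P,370,172,72,80,7,"pics/o3.png")
overlay("pics/side0.png","side",P,375,255,100,80,8,"pics/o4.png")
E
python3 fit.py
```

```text
x 513.187 0.4545
y 237.7456 0.4992
yaw -0.1777 0.0038
lx 523.7108 0.5787
ly -231.7165 0.6143
lz 79.1045 1.1392
lyaw 0.0369 0.0056
lp -0.0226 0.0077
px 66.3958 0.7077
py 0.8765 0.5903
pyaw -0.0026 0.0075
du 0.6754 0.2475
dv 1.2132 0.3601
pt [[0.28, -0.03], [-0.83, -0.02], [-0.44, 0.47], [0.02, 0.15]]
ps [[0.89, 0.2], [0.09, 0.54]]
wt [[0.09, 0.24], [0.34, 0.1], [0.38, -0.36], [-0.38, -0.11]]
ws [[-1.24, -0.41], [0.3, -1.07]]
ls [[-0.29], [-0.1]]
bt [[-1.16, 0.35], [0.27, -0.09]]
bs [[-0.21, -0.54], [-0.23, 0.68]]
st [[0.32, 0.24], [-0.18, -0.37]]
it [[-0.06, -0.64], [0.62, -0.05]]
```

View pics/o1.png

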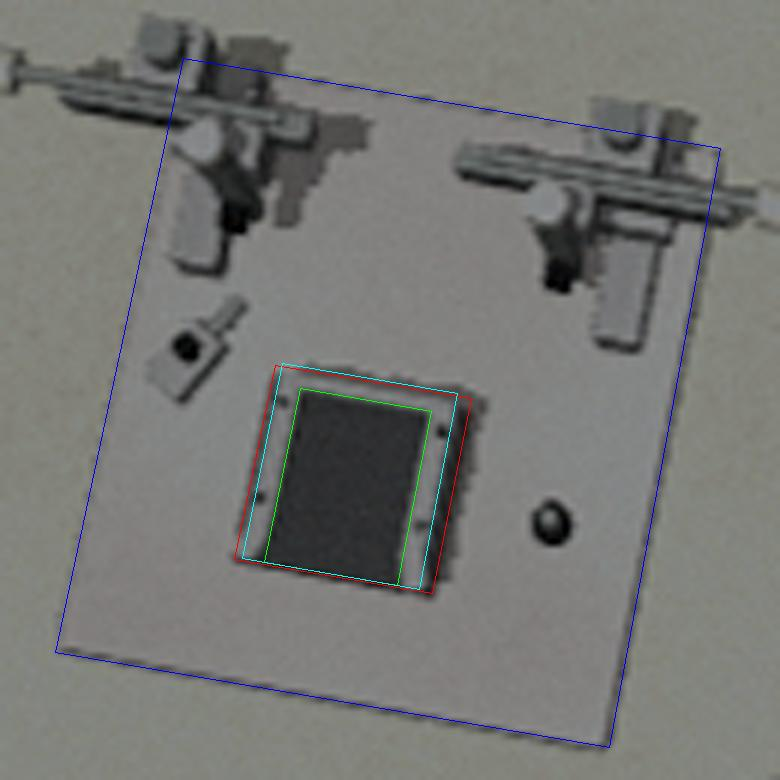

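View pics/o2.png

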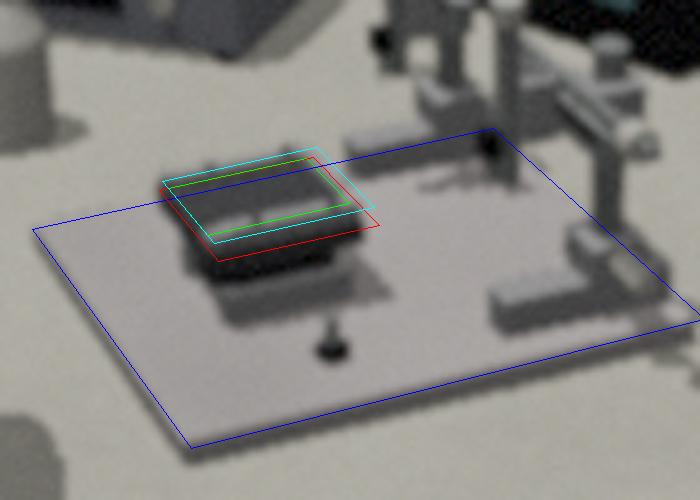

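View pics/o3.png

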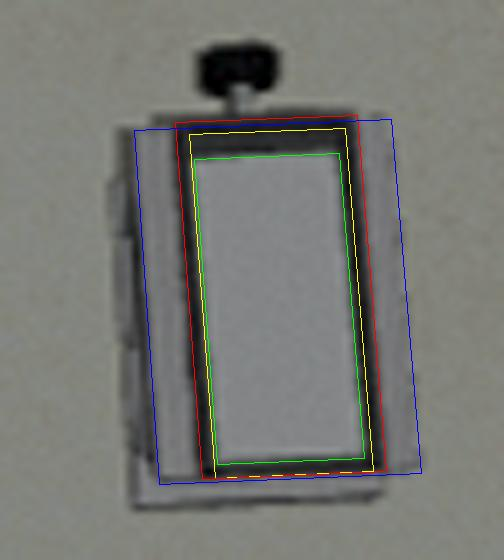

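View pics/o4.png

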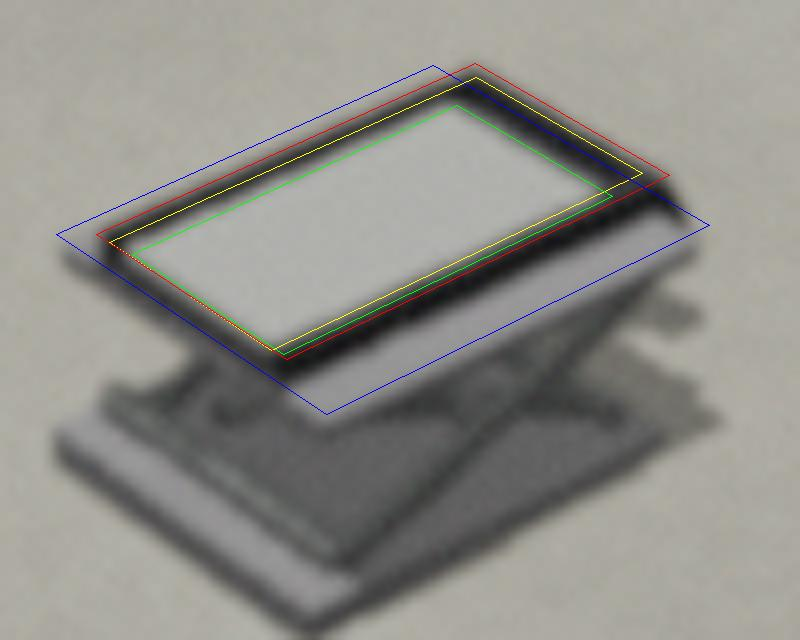

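The joint fit puts the tray lip at about (524,-232,79) with yaw 0.037, tilted -0.02. The stage lip is at (513,238,70) with yaw -0.178. Both agree with the given heights and sizes. Next I'll write a move helper.

```bash
cat >> h.py <<'E'
def plan(pos=None,R=None,dpos=None):
    s=r.read_state();R0=s["orientation"];p0=s["tool_pos"]
    if pos is None: pos=p0+(np.array(dpos) if dpos is not None else 0)
    if R is None:R=R0
    a=R0.T@(np.array(pos)-p0)/500; b=Ro.from_matrix(R0.T@R).as_rotvec()/(np.pi/2)
    return np.r_[a,b].round(4)
def rot(z,y):
    z=np.array(z,float);z/=np.linalg.norm(z);y=np.array(y,float);y-=z*(y@z);y/=np.linalg.norm(y)
    return np.column_stack([np.cross(y,z),y,z])
def log():
    s=r.read_state();open("log.txt","a").write(json.dumps([list(map(float,s["joint_positions"])),list(map(float,s["tool_pos"])),s["orientation"].ravel().tolist()])+"\n")
    return s
E
python3 - <<'E'
from h import *
log()
F=json.load(open("fit.json"));Rt,ot=pose(*F[3:8])
X=ot+Rt@[95,0,3];print(X)
y=[np.cos(.037),np.sin(.037),0]
print(plan([400,180,200],rot([0,0,-1],[np.cos(.6),np.sin(.6),0])))
print(plan([X[0],X[1],130],rot([0,0,-1],y)))
E
```

```text
[ 618.68963881 -228.21198277   79.96024904]
[-6.598e-01 -6.707e-01  6.210e-02 -9.000e-04  3.000e-04  4.291e-01]
[-1.3168e+00 -1.3233e+00  2.0300e-01 -8.0000e-04  5.0000e-04  7.8750e-01]
```

Call:
arm_command(plan=[-0.66,-0.67,0.06,0,0,0.43,-0.66,-0.67,0.06,0,0,0.43,-0.66,-0.67,0.06,0,0,0.43,-0.66,-0.67,0.06,0,0,0.43,-0.66,-0.67,0.06,0,0,0.43,-0.66,-0.67,0.06,0,0,0.43,-0.66,-0.67,0.06,0,0,0.43,-0.66,-0.67,0.06,0,0,0.43], grip=0, force=20)

```text
time: 1.1
tool_pos: [400.8, 177.8, 200.8]
orientation: [[-0.562, 0.827, -0.001], [0.827, 0.562, -0.002], [-0.001, -0.002, -1.0]]
force: [0.7, -0.1, -0.6]
finger_gap: 0.3
```

```bash
python3 - <<'E'
from h import *
s=log();print(s)
print(plan([618.7,-228.2,130],rot([0,0,-1],[np.cos(.037),np.sin(.037),0])))
E
```

```text
{'time': 1.1, 'joint_positions': array([ 3.91320903e-01,  1.93357398e-01,  2.05144287e+00, -1.65752685e-03,
        8.98203553e-01, -2.04034114e-01]), 'qd': array([-0.59219388,  0.0396987 , -0.00519143,  0.00665834, -0.04190308,
       -0.59337319]), 'joint_efforts': array([  2.88012899, -37.22843528, -22.8677398 ,  -0.14949165,
         0.13439236,   0.54992387]), 'tool_pos': array([400.75412832, 177.80205278, 200.81849082]), 'orientation': array([[-5.61658577e-01,  8.27368713e-01, -8.09361271e-04],
       [ 8.27368526e-01,  5.61656751e-01, -1.73649886e-03],
       [-9.82141609e-04, -1.64495952e-03, -9.99998165e-01]]), 'force': array([ 0.65594645, -0.09077427, -0.61555532]), 'ft_torque': array([0.01468522, 0.0336801 , 0.00521565]), 'finger_gap': 0.3467520328969601}
[-9.165e-01 -9.520e-02  1.427e-01 -8.000e-04  9.000e-04  3.561e-01]
```

Call:
arm_command(plan=[-0.9165,-0.095,0.142,0,0,0.356,-0.9165,-0.095,0.142,0,0,0.356,-0.9165,-0.095,0.142,0,0,0.356,-0.9165,-0.095,0.142,0,0,0.356,-0.9165,-0.095,0.142,0,0,0.356,-0.9165,-0.095,0.142,0,0,0.356,-0.9165,-0.095,0.142,0,0,0.356,-0.9165,-0.095,0.142,0,0,0.356,-0.9165,-0.095,0.142,0,0,0.356])

```text
time: 2.22
tool_pos: [618.9, -230.1, 129.2]
orientation: [[-0.035, 0.999, -0.001], [0.999, 0.035, -0.002], [-0.002, -0.002, -1.0]]
force: [-0.2, 0.6, 0.4]
finger_gap: 0.3
```

```bash
python3 - <<'E'
from h import *
s=log();print(s["tool_pos"],s["orientation"],s["force"])
print(plan([618.7,-228.2,95],rot([0,0,-1],[np.cos(.037),np.sin(.037),0])))
for n,b in (("top",(370,160,80,90)),("side",(375,225,100,110))):
    im=r.get_image(n)[:,:,::-1]; cv2.imwrite(f"pics/{n}1.png",im)
    x,y,w,h=b; cv2.imwrite(f"pics/{n}1c.png",cv2.resize(im[y:y+h,x:x+w],None,fx=5,fy=5,interpolation=cv2.INTER_CUBIC))
    print(proj(n,s["tool_pos"]))
# kinematic check
def Rk(q): return Ro.from_euler('ZYZYZ',[q[0],q[1]+q[2],q[3],q[4],q[5]+np.pi/2]).as_matrix()
for l in open("log.txt"):
    j,p,o=json.loads(l);print(np.abs(Rk(j)-np.array(o).reshape(3,3)).max())
E
```

```text
[ 618.93147921 -230.09498156  129.21806087] [[-0.03462339  0.99939938 -0.00144892]
 [ 0.9993993   0.03462114 -0.00155125]
 [-0.00150016 -0.00150176 -0.99999775]] [-0.16877186  0.59202325  0.43044348]
[ 0.0039 -0.0002  0.0684 -0.001   0.001  -0.0015]
[[412.62538633 200.4719364 ]]
[[432.72333365 257.60645467]]Traceback (most recent call last):
  File "<stdin>", line 11, in <module>
  File "<stdin>", line 9, in Rk
  File "scipy/spatial/transform/_rotation.pyx", line 1413, in scipy.spatial.transform._rotation.Rotation.from_euler
ValueError: Expected axis specification to be a non-empty string of upto 3 characters, got ZYZYZ
```

View pics/top1c.png

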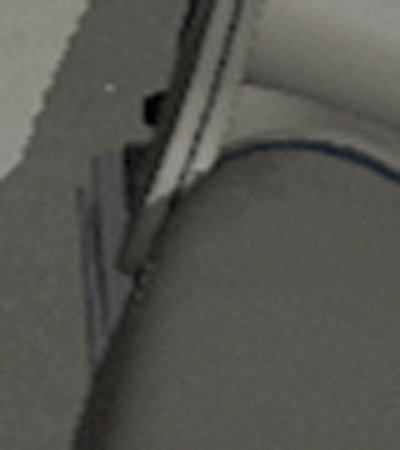

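View pics/side1c.png

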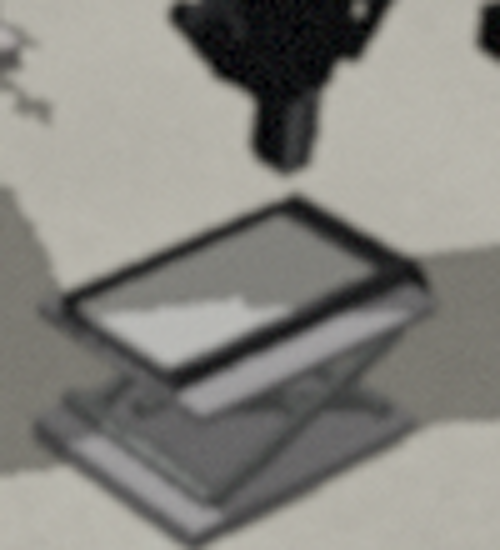

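```bash
cat >> h.py <<'E'
E_=lambda a,x:Ro.from_euler(a,x).as_matrix()
def Rk(q): return E_('Z',q[0])@E_('Y',q[1]+q[2])@E_('Z',q[3])@E_('Y',q[4])@E_('Z',q[5]+np.pi/2)
E
python3 - <<'E'
from h import *
D=[json.loads(l) for l in open("log.txt")]
for j,p,o in D:print(np.abs(Rk(j)-np.array(o).reshape(3,3)).max())
def fk(q,a):
    h,d1,L2,d3,L3,lt=a
    R1=E_('Z',q[0]);R2=R1@E_('Y',q[1]);R3=R1@E_('Y',q[1]+q[2])
    return R1@[d1,0,h]+R2@[0,0,L2]+R3@[d3,0,L3]+Rk(q)@[0,0,lt]
f=lambda a:np.concatenate([fk(j,a)-p for j,p,o in D])
q=least_squares(f,[330,0,450,0,450,250]);print(q.x,f(q.x).round(2))
E
```

```text
3.885780586188048e-16
4.440892098500626e-16
3.228754069661832e-16
[-6657.3118758    -14.56728169   574.63325666    64.80247972
   478.43460584 -6644.17021414] [11.31 -3.62  0.21  1.4  -2.56  0.72  0.29  1.82 -0.93]
```

Call:
arm_command(plan=[0,0,0.03,0,0,0,0,0,0.06,0,0,0,0,0,0.075,0,0,0,0,0,0.082,0,0,0,0,0,0.084,0,0,0,0,0,0.084,0,0,0])

```text
time: 3.08
tool_pos: [618.1, -227.8, 88.0]
orientation: [[-0.037, 0.999, -0.002], [0.999, 0.037, -0.001], [-0.001, -0.002, -1.0]]
force: [1.0, 0.1, -0.7]
finger_gap: 0.3
```

```bash
python3 - <<'E'
from h import *
s=log();print(s["time"],s["tool_pos"],s["force"],s["qd"].round(3))
E
```

```text
3.075 [ 618.11774529 -227.84910863   87.98439755] [ 0.95309878  0.11538843 -0.70977221] [ 0.    -0.004 -0.002  0.     0.    -0.001]
```

Call:
arm_command(plan=[0,0,0.0008,0,0,0,0,0,0.0016,0,0,0,0,0,0.0024,0,0,0,0,0,0.0032,0,0,0,0,0,0.004,0,0,0,0,0,0.0048,0,0,0,0,0,0.0056,0,0,0,0,0,0.0064,0,0,0,0,0,0.0072,0,0,0,0,0,0.008,0,0,0])

```text
time: 4.32
tool_pos: [618.1, -227.9, 83.9]
orientation: [[-0.037, 0.999, -0.002], [0.999, 0.037, -0.001], [-0.001, -0.002, -1.0]]
force: [0.1, -0.6, -0.8]
finger_gap: -0.0
```

```bash
python3 - <<'E'
from h import *
for i in range(3):
    s=r.read_state();print(s["time"],s["tool_pos"],s["force"])
E
```

```text
4.325 [ 618.07521872 -227.8568151    83.91748052] [ 0.05739304 -0.58764219 -0.84053977]
4.325 [ 618.07521872 -227.8568151    83.91748052] [ 0.05739304 -0.58764219 -0.84053977]
4.325 [ 618.07521872 -227.8568151    83.91748052] [ 0.05739304 -0.58764219 -0.84053977]
```

Call:
arm_command(plan=[0,0,0.0008,0,0,0,0,0,0.0016,0,0,0,0,0,0.0024,0,0,0])

```text
time: 4.7
tool_pos: [618.1, -227.9, 82.7]
orientation: [[-0.037, 0.999, -0.002], [0.999, 0.037, -0.001], [-0.001, -0.002, -1.0]]
force: [-0.7, 0.2, -0.6]
finger_gap: -0.2
```

Call:
arm_command(plan=[0,0,0.0008,0,0,0,0,0,0.0016,0,0,0])

```text
time: 4.95
tool_pos: [618.1, -227.9, 81.9]
orientation: [[-0.037, 0.999, -0.002], [0.999, 0.037, -0.001], [-0.001, -0.002, -1.0]]
force: [-0.2, 0.2, 0.6]
finger_gap: -0.3
```

Call:
arm_command(plan=[0,0,0.0008,0,0,0])

```text
time: 5.08
tool_pos: [618.1, -227.8, 81.4]
orientation: [[-0.037, 0.999, -0.002], [0.999, 0.037, -0.001], [-0.001, -0.002, -1.0]]
force: [-0.6, -0.1, -0.1]
finger_gap: 0.2
```

Call:
arm_command(plan=[0,0,0.0008,0,0,0])

```text
time: 5.2
tool_pos: [618.1, -227.8, 81.0]
orientation: [[-0.037, 0.999, -0.002], [0.999, 0.037, -0.001], [-0.001, -0.002, -1.0]]
force: [-0.5, -0.7, -0.3]
finger_gap: -0.3
```

Call:
arm_command(plan=[0,0,0.0008,0,0,0])

```text
time: 5.32
tool_pos: [618.1, -227.9, 80.6]
orientation: [[-0.037, 0.999, -0.002], [0.999, 0.037, -0.001], [-0.001, -0.002, -1.0]]
force: [-0.5, 0.1, 0.2]
finger_gap: -0.1
```

Call:
arm_command(plan=[0,0,0.0006,0,0,0])

```text
time: 5.45
tool_pos: [618.1, -227.8, 80.3]
orientation: [[-0.037, 0.999, -0.002], [0.999, 0.037, -0.001], [-0.001, -0.002, -1.0]]
force: [-0.0, -0.0, -0.5]
finger_gap: -0.4
```

Call:
arm_command(plan=[0,0,0.0008,0,0,0])

```text
time: 5.58
tool_pos: [618.1, -227.8, 79.8]
orientation: [[-0.037, 0.999, -0.002], [0.999, 0.037, -0.001], [-0.001, -0.002, -1.0]]
force: [-1.0, 0.3, -0.6]
finger_gap: -0.3
```

Call:
arm_command(plan=[0,0,0.0007,0,0,0])

```text
time: 5.7
tool_pos: [618.1, -227.8, 79.5]
orientation: [[-0.037, 0.999, -0.002], [0.999, 0.037, -0.001], [-0.001, -0.002, -1.0]]
force: [0.2, 0.2, -0.3]
finger_gap: -0.0
```

Call:
arm_command(plan=[0,0,0.0007,0,0,0])

```text
time: 5.82
tool_pos: [618.1, -227.9, 79.1]
orientation: [[-0.037, 0.999, -0.002], [0.999, 0.037, -0.001], [-0.001, -0.002, -1.0]]
force: [-0.2, 0.4, 0.3]
finger_gap: -0.1
```

Call:
arm_command(plan=[0,0,0.0007,0,0,0])

```text
time: 5.95
tool_pos: [618.1, -227.8, 78.7]
orientation: [[-0.037, 0.999, -0.002], [0.999, 0.037, -0.001], [-0.001, -0.002, -1.0]]
force: [0.6, -0.3, -0.9]
finger_gap: 0.4
```

Call:
arm_command(plan=[0,0,0.0007,0,0,0])

```text
time: 6.08
tool_pos: [618.1, -227.9, 78.3]
orientation: [[-0.037, 0.999, -0.002], [0.999, 0.037, -0.001], [-0.001, -0.002, -1.0]]
force: [-0.1, 1.0, 0.2]
finger_gap: -0.1
```

Call:
arm_command(plan=[0,0,0.0007,0,0,0])

```text
time: 6.2
tool_pos: [618.1, -227.8, 78.0]
orientation: [[-0.037, 0.999, -0.002], [0.999, 0.037, -0.001], [-0.001, -0.002, -1.0]]
force: [-0.1, 0.6, -0.1]
finger_gap: -0.3
```

Call:
arm_command(plan=[0,0,0.0007,0,0,0])

```text
time: 6.32
tool_pos: [618.1, -227.9, 77.6]
orientation: [[-0.037, 0.999, -0.002], [0.999, 0.037, -0.001], [-0.001, -0.002, -1.0]]
force: [0.1, 0.3, -0.7]
finger_gap: -0.2
```

Call:
arm_command(plan=[0,0,0.0007,0,0,0])

```text
time: 6.45
tool_pos: [618.1, -227.8, 77.2]
orientation: [[-0.037, 0.999, -0.002], [0.999, 0.037, -0.001], [-0.001, -0.002, -1.0]]
force: [-0.0, -0.4, 0.3]
finger_gap: 0.1
```

Call:
arm_command(plan=[0,0,0.0007,0,0,0])

```text
time: 6.58
tool_pos: [618.2, -227.8, 77.1]
orientation: [[-0.037, 0.999, -0.002], [0.999, 0.037, -0.001], [-0.001, -0.002, -1.0]]
force: [-0.8, -0.1, 4.9]
finger_gap: 0.3
```

```bash
python3 - <<'E'
from h import *
im=r.get_image("side")[:,:,::-1]; cv2.imwrite("pics/side2.png",im)
x,y,w,h=375,240,100,100;cv2.imwrite("pics/side2c.png",cv2.resize(im[y:y+h,x:x+w],None,fx=6,fy=6,interpolation=cv2.INTER_CUBIC))
print(proj("side",r.read_state()["tool_pos"]))
E
```

```text
[[429.85285458 278.01168743]]
```

View pics/side2c.png

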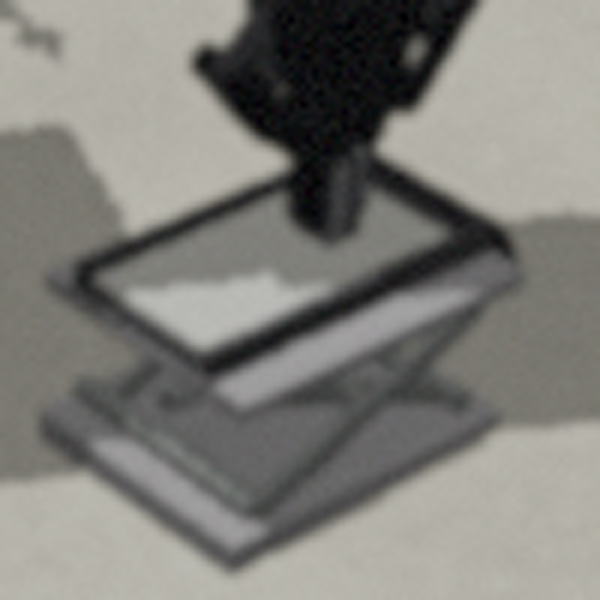

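```bash
sed -e 's#lp/.05\]#lp/.05,(lz+lp*95-74.1)/.15]#' -e 's#"fit.json"#"fit2.json"#' fit.py > fit2.py; python3 fit2.py | head -26
```

```text
x 513.1374 0.4577
y 237.4378 0.4947
yaw -0.177 0.004
lx 524.3516 0.5184
ly -231.8392 0.6049
lz 76.7624 0.7188
lyaw 0.0364 0.0056
lp -0.0279 0.0075
px 66.3667 0.7102
py 0.7679 0.5972
pyaw -0.003 0.0075
du 0.4909 0.2436
dv 0.4568 0.2186
pt [[0.21, -0.11], [-0.95, -0.09], [-0.55, 0.55], [-0.05, 0.21]]
ps [[0.97, 0.33], [0.12, 0.91]]
wt [[-0.02, 0.13], [0.19, 0.0], [0.21, -0.28], [-0.49, -0.05]]
ws [[-1.17, -0.33], [0.29, -0.7]]
ls [[-0.45], [-0.39]]
bt [[-1.04, 0.41], [0.4, -0.11]]
bs [[-0.39, -1.24], [-0.32, -0.02]]
st [[0.43, 0.27], [-0.06, -0.36]]
it [[0.03, -0.62], [0.72, -0.05]]
```

View pics/o4.png

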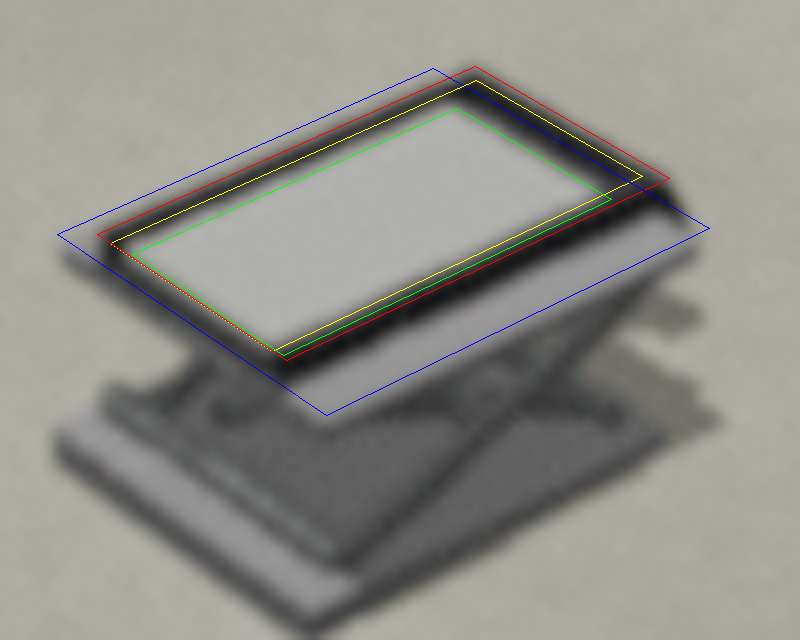

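Call:
arm_command(plan=[0,-0.0015,0.0006,0,0,0,0,-0.003,0.0006,0,0,0,0,-0.0045,0.0005,0,0,0,0,-0.006,0.0005,0,0,0])

```text
time: 7.12
tool_pos: [615.5, -228.1, 77.2]
orientation: [[-0.037, 0.999, -0.001], [0.999, 0.037, -0.001], [-0.001, -0.001, -1.0]]
force: [1.4, 0.7, 4.1]
finger_gap: 0.2
```

```bash
python3 - <<'E'
from h import *
s=log();print(s["time"],s["tool_pos"],s["force"])
E
```

```text
7.125 [ 615.50630798 -228.12494655   77.21671411] [1.4032578  0.65895095 4.05617458]
```

Call:
arm_command(plan=[0,-0.002,0.0007,0,0,0,0,-0.004,0.0006,0,0,0,0,-0.006,0.0006,0,0,0,0,-0.008,0.0005,0,0,0,0,-0.01,0.0005,0,0,0,0,-0.012,0.0004,0,0,0])

```text
time: 7.88
tool_pos: [609.9, -228.5, 77.4]
orientation: [[-0.037, 0.999, 0.0], [0.999, 0.037, -0.002], [-0.002, 0.0, -1.0]]
force: [2.0, 0.5, 6.4]
finger_gap: -0.1
```

```bash
python3 - <<'E'
from h import *
s=log();print(s["time"],s["tool_pos"],s["force"])
im=r.get_image("side")[:,:,::-1]; cv2.imwrite("pics/side3.png",im)
x,y,w,h=375,240,100,100;cv2.imwrite("pics/side3c.png",cv2.resize(im[y:y+h,x:x+w],None,fx=6,fy=6,interpolation=cv2.INTER_CUBIC))
E
```

```text
7.875 [ 609.85706399 -228.48225467   77.37879036] [2.03790404 0.54600477 6.36224131]
```

View pics/side3c.png

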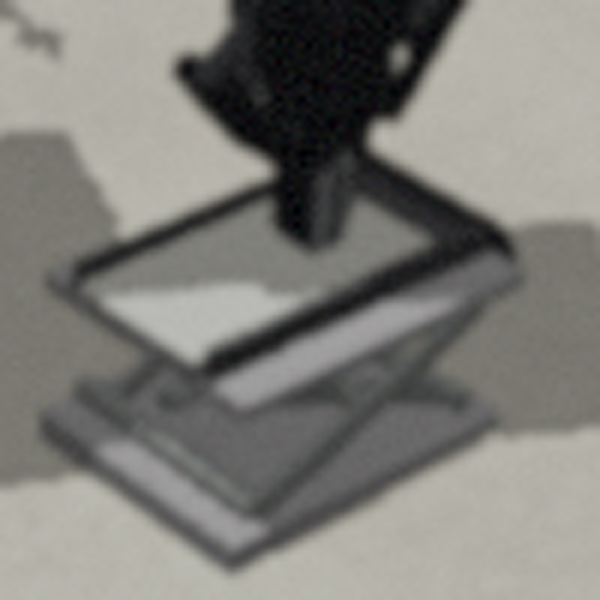

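Call:
arm_command(plan=[0,-0.0024,0.0006,0,0,0,0,-0.0048,0.0005,0,0,0,0,-0.0072,0.0004,0,0,0,0,-0.0096,0.0003,0,0,0,0,-0.012,0.0003,0,0,0,0,-0.0144,0.0002,0,0,0,0,-0.0168,0.0001,0,0,0,0,-0.0192,0.0001,0,0,0,0,-0.0216,0,0,0,0,0,-0.024,-0.0001,0,0,0])

```text
time: 9.18
tool_pos: [598.1, -229.1, 77.8]
orientation: [[-0.037, 0.999, 0.001], [0.999, 0.037, -0.002], [-0.002, 0.001, -1.0]]
force: [2.0, 0.3, 5.0]
finger_gap: -0.3
```

```bash
python3 - <<'E'
from h import *
s=log();print(s["time"],s["tool_pos"],s["force"],s["orientation"])
E
```

```text
9.175 [ 598.10331252 -229.13407791   77.79736192] [1.96889228 0.26961692 5.0335777 ] [[-3.65945607e-02  9.99329773e-01  9.17844398e-04]
 [ 9.99327849e-01  3.65964494e-02 -2.13303984e-03]
 [-2.16520006e-03  8.39169812e-04 -9.99997304e-01]]
```

Call:
arm_command(plan=[0,-0.0024,0.0006,0,0,0,0,-0.0048,0.0005,0,0,0,0,-0.0072,0.0004,0,0,0,0,-0.0096,0.0003,0,0,0,0,-0.012,0.0002,0,0,0,0,-0.0144,0.0001,0,0,0,0,-0.0168,0,0,0,0,0,-0.0192,0,0,0,0,0,-0.0216,-0.0001,0,0,0,0,-0.024,-0.0002,0,0,0])

```text
time: 10.42
tool_pos: [586.5, -229.7, 78.2]
orientation: [[-0.037, 0.999, 0.002], [0.999, 0.037, -0.002], [-0.003, 0.002, -1.0]]
force: [2.3, 1.4, 5.4]
finger_gap: 0.1
```

```bash
python3 - <<'E'
from h import *
s=log();print(s["time"],s["tool_pos"],s["force"])
im=r.get_image("side")[:,:,::-1]; cv2.imwrite("pics/side4.png",im)
x,y,w,h=365,240,100,100;cv2.imwrite("pics/side4c.png",cv2.resize(im[y:y+h,x:x+w],None,fx=6,fy=6,interpolation=cv2.INTER_CUBIC))
E
```

```text
10.425 [ 586.46387408 -229.70954948   78.2206585 ] [2.33773677 1.40422941 5.35018016]
```

View pics/side4c.png

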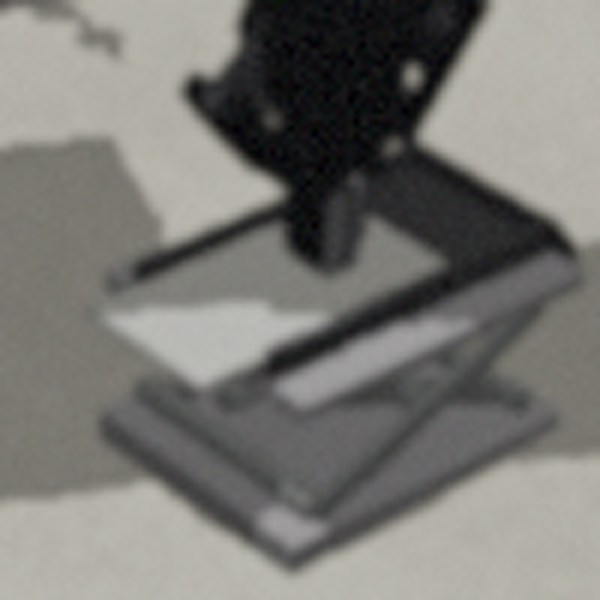

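Call:
arm_command(plan=[0,-0.003,0.0005,0,0,0,0,-0.006,0.0004,0,0,0,0,-0.009,0.0002,0,0,0,0,-0.012,0.0001,0,0,0,0,-0.015,0,0,0,0,0,-0.018,-0.0001,0,0,0,0,-0.021,-0.0002,0,0,0,0,-0.024,-0.0003,0,0,0,0,-0.027,-0.0004,0,0,0,0,-0.03,-0.0005,0,0,0])

```text
time: 11.72
tool_pos: [571.6, -230.4, 78.8]
orientation: [[-0.037, 0.999, 0.003], [0.999, 0.037, -0.003], [-0.003, 0.002, -1.0]]
force: [2.2, -0.1, 5.0]
finger_gap: 0.0
```

```bash
python3 - <<'E'
from h import *
s=log();print(s["time"],s["tool_pos"],s["force"],s["qd"].round(3))
im=r.get_image("side")[:,:,::-1]; cv2.imwrite("pics/side5.png",im)
x,y,w,h=365,240,100,100;cv2.imwrite("pics/side5c.png",cv2.resize(im[y:y+h,x:x+w],None,fx=6,fy=6,interpolation=cv2.INTER_CUBIC))
E
```

```text
11.725 [ 571.61998157 -230.42592834   78.75487591] [ 2.22212252 -0.10393062  4.95039076] [-0.008 -0.014  0.025 -0.001 -0.014 -0.009]
```

View pics/side5c.png

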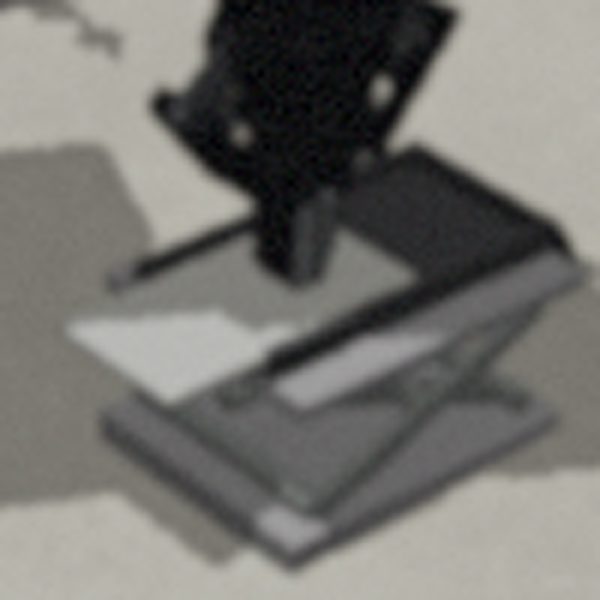

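Call:
arm_command(plan=[0,0,-0.0002,0,0,0,0,0,-0.001,0,0,0,0,0,-0.01,0,0,0,0,0,-0.06,0,0,0,0,-0.05,-0.15,0,0,0,0,-0.1,-0.25,0,0,0,0,-0.2,-0.3,0,0,0,0,-0.3,-0.35,0,0,0,0,-0.35,-0.38,0,0,0,0,-0.35,-0.38,0,0,0])

```text
time: 13.02
tool_pos: [395.0, -236.4, 269.4]
orientation: [[-0.035, 0.999, 0.004], [0.999, 0.035, -0.004], [-0.004, 0.003, -1.0]]
force: [0.6, -1.1, -0.7]
finger_gap: 0.0
```

```bash
python3 - <<'E'
from h import *
s=log();print(s["time"],s["tool_pos"],s["joint_positions"])
for n,b in (("top",(370,172,80,90)),("side",(365,250,100,90))):
    im=r.get_image(n)[:,:,::-1]; cv2.imwrite(f"pics/{n}6.png",im)
    x,y,w,h=b; cv2.imwrite(f"pics/{n}6c.png",cv2.resize(im[y:y+h,x:x+w],None,fx=7,fy=7,interpolation=cv2.INTER_CUBIC))
D=[json.loads(l) for l in open("log.txt")]
def fk(q,a):
    h,d1,L2,d3,L3,lt=a
    R1=E_('Z',q[0]);R2=R1@E_('Y',q[1]);R3=R1@E_('Y',q[1]+q[2])
    return R1@[d1,0,h]+R2@[0,0,L2]+R3@[d3,0,L3]+Rk(q)@[0,0,lt]
f=lambda a:np.r_[np.concatenate([fk(j,a)-p for j,p,o in D]),(a[5]-250)/1000]
q=least_squares(f,[330,0,450,0,450,250]);print(q.x,f(q.x).round(2))
E
```

```text
13.025 [ 394.98939176 -236.39915499  269.37895445] [-5.64401818e-01  1.25460894e-01  1.94588395e+00 -1.33561878e-03
  1.06526108e+00 -5.98842293e-01]
[-2.23263272e+03  1.94079500e+00  5.52357219e+02  6.18806355e+01
  4.79381202e+02 -2.23762645e+03] [ 12.38  -0.41   0.19  11.5   -4.57  -1.31  -0.    -7.4    0.55   1.59
  -8.79   0.5   -0.63  -7.94   0.45  -2.93  -7.1    0.36  -4.87  -6.39
   0.19  -6.99  -5.62   0.02  -8.6   -4.83  -0.2  -12.73  -2.51  -0.75
  -2.49]
```

View pics/top6c.png

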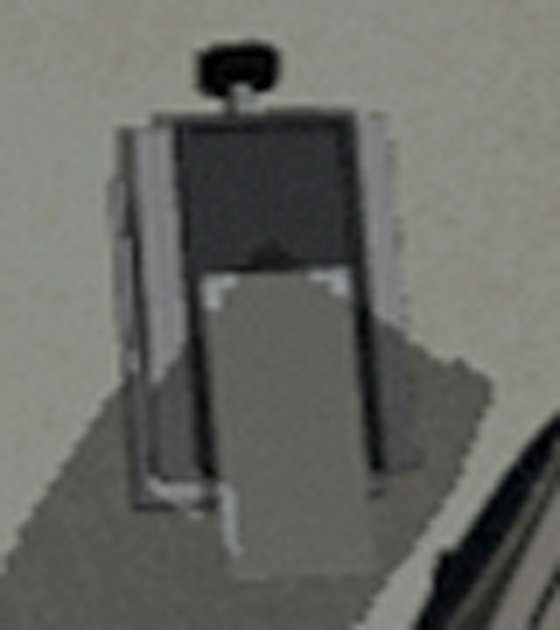

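View pics/side6c.png

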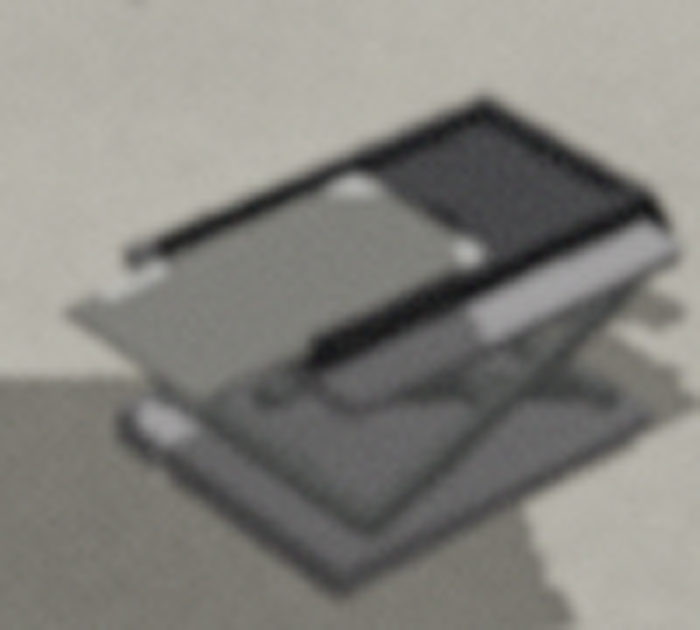

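```bash
cat >> h.py <<'E'
def fk(q,a):
    h,d1,L2,d3,L3,lt,dy=a
    R1=E_('Z',q[0]);R2=R1@E_('Y',q[1]);R3=R1@E_('Y',q[1]+q[2])
    return R1@[d1,dy,h]+R2@[0,0,L2]+R3@[d3,0,L3]+Rk(q)@[0,0,lt]
E
python3 - <<'E'
from h import *
D=[json.loads(l) for l in open("log.txt")]
f=lambda a:np.r_[np.concatenate([fk(j,a)-p for j,p,o in D]),(a[5]-300)/100000]
q=least_squares(f,[330,0,450,0,450,250,0]);print(q.x,np.abs(f(q.x)).max(),np.linalg.svd(q.jac)[1])
t=un([(233,580),(379,573),(350,268),(200,273)],370,172,7)
Z=[78,78,74,74]
X=np.array([backz("top",p,z) for p,z in zip(t,np.array([78.8,78.8,74.6,74.6])+0)]);print(X)
F=json.load(open("fit2.json"));c=X.mean(0);d=X[:2].mean(0)-X[2:].mean(0);print(c,np.linalg.norm(d),np.arctan2(-d[1],-d[0]))
E
```

```text
[3.12399998e+02 1.67528803e-09 5.63100000e+02 7.75000000e+01
 4.84900000e+02 3.00999998e+02 1.19000000e+01] 9.999978079752623e-06 [6.19872775e+00 4.61085304e+00 3.16227974e+00 4.76467994e-01
 2.27430460e-01 1.92424819e-01 4.76958261e-03]
[[ 485.02884156 -208.73846436   78.8       ]
 [ 487.3195632  -264.12083389   78.8       ]
 [ 606.68534671 -258.58905618   74.6       ]
 [ 605.11400737 -200.72614456   74.6       ]]
[ 546.03693971 -233.04362475   76.7       ] 119.99037430781883 0.05650293281379732
```

```bash
cat >> h.py <<'E'
A_=[312.4,0,563.1,77.5,484.9,301,11.9]
QL=np.array([-3,-.9,.09,-1.31,.11,-2.54]);QH=np.array([3,2.11,2.58,4.45,2.69,2.54])
def ik(p,R,q0,free=False):
    def f(q): return np.r_[(fk(q,A_)-p)/100,Ro.from_matrix(Rk(q).T@R).as_rotvec()*3]
    lo,hi=(QL-3,QH+3) if free else (QL,QH)
    s=least_squares(f,np.clip(q0,lo+1e-3,hi-1e-3),bounds=(lo,hi),xtol=1e-12,ftol=1e-12,gtol=1e-12)
    return s.x,np.linalg.norm(s.fun)
def ikall(p,R):
    sol=[]
    rng=np.random.default_rng(0)
    for k in range(60):
        q,e=ik(p,R,rng.uniform(QL,QH))
        if e<1e-5 and not any(np.abs(q-s).max()<1e-2 for s in sol): sol.append(q)
    return sol
def hz(yaw,slope=0,up=1): return rot([np.cos(yaw),np.sin(yaw),slope],[0,0,up])
E
python3 - <<'E'
from h import *
for nm,p,yaw in (("grip",[516,-234.5,79.5],.05),("grip",[516,-234.5,79.5],.3),("pre",[450,-238,79.5],.05),("stage",[505,239,72],-.177),("lift",[516,-234.5,130],.05),("stagepre",[465,247,110],-.177),("stagehi",[465,247,180],-.177)):
    for up in(1,-1):
        for q in ikall(np.array(p),hz(yaw,0,up)):print(nm,up,q.round(2),(fk(q,A_)-Rk(q)@[0,0,301]).round())
E
```

```text
grip -1 [-0.89  1.17  2.21  2.18  1.71 -0.19] [ 215. -250.   80.]
grip -1 [-0.99  1.12  2.09  1.86  1.59 -0.07] [ 228. -323.   79.]
pre -1 [-1.08  1.21  2.27  1.99  1.71 -0.31] [ 149. -253.   80.]
stage -1 [0.92 1.16 2.15 4.24 1.65 0.15] [209. 292.  72.]
lift -1 [-0.89  1.04  2.26  2.19  1.67 -0.14] [ 215. -250.  130.]
stagepre -1 [1.02 1.08 2.22 4.35 1.63 0.15] [169. 300. 110.]
stagehi -1 [1.02 0.9  2.28 4.34 1.59 0.04] [169. 300. 180.]
```

```bash
cat >> h.py <<'E'
def rows(poses):
    s=r.read_state();R0=s["orientation"];p0=s["tool_pos"];o=[]
    for p,R in poses:
        o.append(np.r_[R0.T@(np.array(p)-p0)/500,Ro.from_matrix(R0.T@R).as_rotvec()/(np.pi/2)].round(3).tolist())
    return o
def jpath(q0,q1):
    # split so that each row keeps limits
    for n in range(1,200):
        Q=[q0+(q1-q0)*k/n for k in range(n+1)]
        ps=[fk(q,A_) for q in Q];Rs=[Rk(q) for q in Q]
        a=max(np.degrees(Ro.from_matrix(Rs[i].T@Rs[i+1]).magnitude()) for i in range(n))
        d=max(np.linalg.norm(ps[i+1]-ps[i]) for i in range(n))
        v=np.abs((q1-q0)/n/.125/np.array([2.39,2.39,3.01,3.14,3.14,3.14])).max()
        if a<10 and d<58 and v<.6:return Q
E
python3 - <<'E'
from h import *
s=r.read_state();q0=s["joint_positions"]
for p in ([400,-241,170],[420,-240,200]):
    q1,e=ik(np.array(p),hz(.05,-.0354,-1),[-1.08,1.0,2.27,1.99,1.71,-.31]);print(q1.round(2),e)
    Q=jpath(q0,q1);print(len(Q))
    for q in Q:print(fk(q,A_).round(),(fk(q,A_)-Rk(q)@[0,0,301]).round(),Rk(q)[:,2].round(2))
E
```

```text
[-1.24  0.96  2.41  1.85  1.6  -0.22] 2.6739475077179028e-15
20
[ 396. -236.  268.] [ 396. -235.  569.] [ 0. -0. -1.]
[ 381. -215.  241.] [ 389. -251.  540.] [-0.03  0.12 -0.99]
[ 368. -192.  219.] [ 381. -265.  511.] [-0.04  0.25 -0.97]
[ 359. -168.  202.] [ 370. -278.  482.] [-0.04  0.36 -0.93]
[ 352. -146.  190.] [ 358. -290.  454.] [-0.02  0.48 -0.88]
[ 349. -125.  182.] [ 344. -299.  428.] [ 0.01  0.58 -0.82]
[ 348. -107.  178.] [ 329. -307.  402.] [ 0.06  0.67 -0.74]
[351. -92. 177.] [ 313. -313.  377.] [ 0.13  0.74 -0.66]
[357. -81. 178.] [ 295. -318.  353.] [ 0.21  0.79 -0.58]
[365. -74. 181.] [ 277. -320.  330.] [ 0.29  0.82 -0.5 ]
[374. -72. 185.] [ 259. -321.  309.] [ 0.38  0.83 -0.41]
[384. -75. 189.] [ 240. -320.  288.] [ 0.48  0.81 -0.33]
[395. -83. 192.] [ 221. -317.  270.] [ 0.58  0.78 -0.26]
[404. -96. 195.] [ 202. -312.  253.] [ 0.67  0.72 -0.19]
[ 411. -113.  197.] [ 183. -306.  237.] [ 0.76  0.64 -0.13]
[ 416. -135.  196.] [ 165. -298.  222.] [ 0.83  0.54 -0.09]
[ 418. -159.  193.] [ 148. -290.  210.] [ 0.9   0.43 -0.06]
[ 416. -185.  188.] [ 131. -279.  198.] [ 0
[... 673 characters left out ...]
370. -73. 192.] [ 302. -306.  370.] [ 0.23  0.77 -0.59]
[379. -67. 196.] [ 285. -308.  349.] [ 0.31  0.8  -0.51]
[389. -65. 201.] [ 268. -309.  330.] [ 0.4   0.81 -0.43]
[400. -68. 207.] [ 251. -308.  311.] [ 0.49  0.8  -0.35]
[411. -77. 212.] [ 234. -306.  294.] [ 0.59  0.76 -0.27]
[420. -90. 216.] [ 216. -302.  278.] [ 0.68  0.71 -0.21]
[ 429. -108.  219.] [ 199. -297.  264.] [ 0.76  0.63 -0.15]
[ 434. -129.  220.] [ 182. -291.  250.] [ 0.84  0.54 -0.1 ]
[ 437. -154.  218.] [ 166. -283.  238.] [ 0.9   0.43 -0.07]
[ 435. -181.  215.] [ 150. -275.  228.] [ 0.95  0.31 -0.04]
[ 430. -210.  208.] [ 134. -265.  218.] [ 0.98  0.18 -0.03]
[ 420. -240.  200.] [ 120. -255.  211.] [ 1.    0.05 -0.04]
```

```bash
python3 - <<'E'
from h import *
s=r.read_state();q0=s["joint_positions"]
q1,e=ik(np.array([440,-239,180]),hz(.05,-.0354,-1),[-1.08,1.0,2.27,1.99,1.71,-.31]);print(q1.round(3).tolist(),e)
Q=jpath(q0,q1);print(len(Q))
print(rows([(fk(q,A_),Rk(q)) for q in Q[1:11]]))
json.dump([list(q) for q in Q],open("jp.json","w"))
E
```

```text
[-1.109, 0.914, 2.393, 1.982, 1.602, -0.152] 3.1872970857759375e-15
20
[[0.052, -0.022, 0.051, 0.016, 0.081, 0.067], [0.105, -0.039, 0.091, 0.033, 0.161, 0.135], [0.157, -0.051, 0.121, 0.049, 0.24, 0.205], [0.207, -0.056, 0.142, 0.064, 0.319, 0.277], [0.252, -0.055, 0.155, 0.079, 0.397, 0.35], [0.29, -0.048, 0.16, 0.093, 0.474, 0.424], [0.322, -0.035, 0.159, 0.105, 0.55, 0.499], [0.344, -0.018, 0.155, 0.116, 0.626, 0.574], [0.356, 0.003, 0.147, 0.125, 0.701, 0.651], [0.358, 0.027, 0.137, 0.131, 0.775, 0.728]]
```

Call:
arm_command(plan=[0.052,-0.022,0.051,0.016,0.081,0.067,0.105,-0.039,0.091,0.033,0.161,0.135,0.157,-0.051,0.121,0.049,0.24,0.205,0.207,-0.056,0.142,0.064,0.319,0.277,0.252,-0.055,0.155,0.079,0.397,0.35,0.29,-0.048,0.16,0.093,0.474,0.424,0.322,-0.035,0.159,0.105,0.55,0.499,0.344,-0.018,0.155,0.116,0.626,0.574,0.356,0.003,0.147,0.125,0.701,0.651,0.358,0.027,0.137,0.131,0.775,0.728], grip=0.41)

```text
time: 14.38
tool_pos: [404.4, -57.1, 198.2]
orientation: [[0.776, 0.489, 0.398], [-0.071, -0.56, 0.826], [0.626, -0.669, -0.4]]
force: [0.3, -0.1, 0.5]
finger_gap: 34.9
```

```bash
python3 - <<'E'
from h import *
s=log();print(s["time"],s["joint_positions"].round(3),s["tool_pos"],s["finger_gap"])
Q=np.array(json.load(open("jp.json")));print(Q[10].round(3))
q0=s["joint_positions"];Q=jpath(q0,Q[-1]);print(len(Q))
print(rows([(fk(q,A_),Rk(q)) for q in Q[1:11]]))
E
```

```text
14.375 [-0.849  0.546  2.18   1.046  1.347 -0.361] [404.39386922 -57.1176868  198.17710838] 34.90586893534449
[-0.851  0.542  2.18   1.043  1.347 -0.363]
10
[[0.025, 0.01, -0.001, 0.004, 0.079, 0.071], [0.05, 0.026, -0.01, 0.005, 0.159, 0.141], [0.072, 0.049, -0.027, 0.005, 0.239, 0.209], [0.089, 0.077, -0.051, 0.003, 0.32, 0.276], [0.101, 0.11, -0.083, -0.002, 0.401, 0.341], [0.104, 0.146, -0.12, -0.008, 0.483, 0.404], [0.099, 0.185, -0.162, -0.018, 0.564, 0.465], [0.084, 0.224, -0.209, -0.031, 0.646, 0.523], [0.058, 0.263, -0.257, -0.047, 0.728, 0.58]]
```

Tracking is good.

Call:
arm_command(plan=[0.025,0.01,-0.001,0.004,0.079,0.071,0.05,0.026,-0.01,0.005,0.159,0.141,0.072,0.049,-0.027,0.005,0.239,0.209,0.089,0.077,-0.051,0.003,0.32,0.276,0.101,0.11,-0.083,-0.002,0.401,0.341,0.104,0.146,-0.12,-0.008,0.483,0.404,0.099,0.185,-0.162,-0.018,0.564,0.465,0.084,0.224,-0.209,-0.031,0.646,0.523,0.058,0.263,-0.257,-0.047,0.728,0.58,0.058,0.263,-0.257,-0.047,0.728,0.58])

```text
time: 15.62
tool_pos: [440.0, -238.5, 177.7]
orientation: [[0.05, -0.038, 0.998], [-0.999, 0.002, 0.05], [-0.004, -0.999, -0.038]]
force: [0.6, 0.6, 0.5]
finger_gap: 35.0
```

```bash
python3 - <<'E'
from h import *
s=log();print(s["time"],s["joint_positions"].round(3),s["tool_pos"],s["orientation"],s["finger_gap"])
print(plan([445,-238.5,80.5],hz(.05,-.0354,-1)))
for n,b in (("top",(355,160,100,120)),("side",(300,180,160,120))):
    im=r.get_image(n)[:,:,::-1]; cv2.imwrite(f"pics/{n}7.png",im)
    x,y,w,h=b; cv2.imwrite(f"pics/{n}7c.png",cv2.resize(im[y:y+h,x:x+w],None,fx=5,fy=5,interpolation=cv2.INTER_CUBIC))
E
```

```text
15.625 [-1.109  0.919  2.393  1.983  1.601 -0.152] [ 439.98514238 -238.52479235  177.69283354] [[ 0.0502318  -0.03843666  0.99799769]
 [-0.99873078  0.00175688  0.05033636]
 [-0.00368813 -0.99925949 -0.03829962]] 34.98504505926674
[ 0.0012  0.1939  0.0175  0.0019  0.0002 -0.0023]
```

View pics/top7c.png

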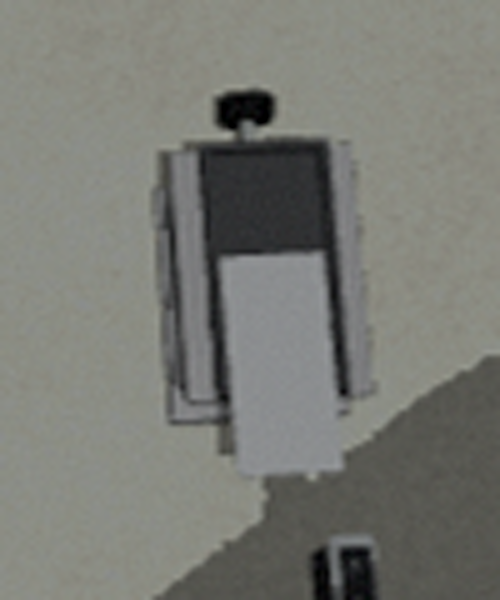

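View pics/side7c.png

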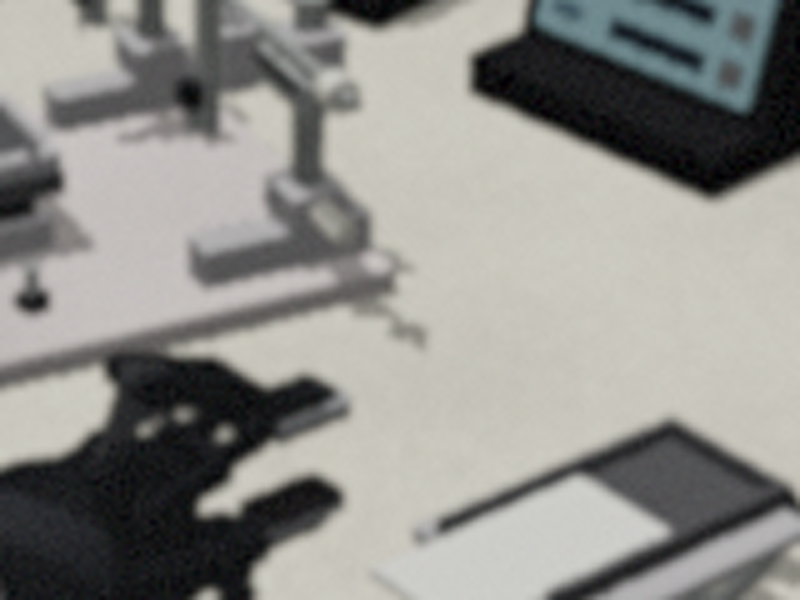

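```bash
python3 - <<'E'
from h import *
im=cv2.imread("pics/top7.png");x,y,w,h=365,200,70,75
cv2.imwrite("pics/top7d.png",cv2.resize(im[y:y+h,x:x+w],None,fx=8,fy=8,interpolation=cv2.INTER_CUBIC))
t=un([(237,477),(343,470),(326,251),(219,256)],355,160,5)
X=np.array([backz("top",p,z) for p,z in zip(t,[81.7,81.7,77.5,77.5])]);print(X)
c=X.mean(0);d=X[:2].mean(0)-X[2:].mean(0);print(c,np.linalg.norm(d),np.arctan2(-d[1],-d[0]),X[:2].mean(0))
print((proj("top",r.read_state()["tool_pos"])-[365,200]+.5)*8)
E
```

```text
[[ 483.11205388 -205.92349215   81.7       ]
 [ 486.4586179  -262.11952333   81.7       ]
 [ 606.15962872 -258.60199437   77.5       ]
 [ 603.80403995 -200.91940712   77.5       ]]
[ 544.88358511 -231.89110424   79.6       ] 120.34530616228508 0.035433841022723844 [ 484.78533589 -234.02150774   81.7       ]
[[463.32568649 537.53892958]]
```

View pics/top7d.png

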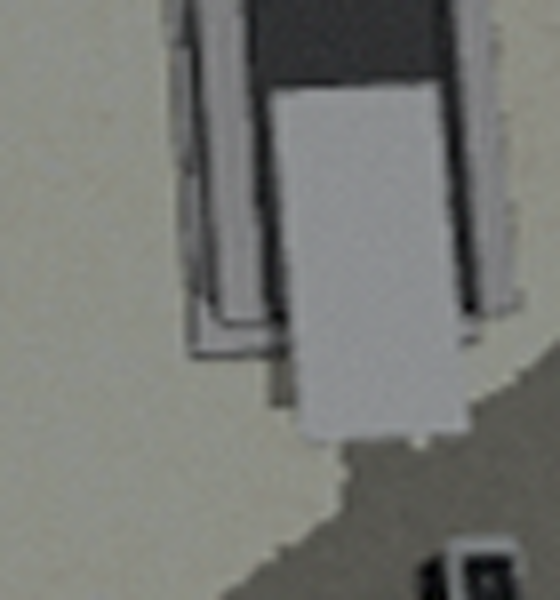

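```bash
python3 - <<'E'
from h import *
R=hz(.042,-.0354,-1)
print(rows([([440,-236.7,130],R),([445,-236.5,83.5],R)]))
E
```

```text
[[-0.003, 0.098, 0.003, 0.001, 0.007, 0.0], [-0.003, 0.191, 0.016, 0.001, 0.007, 0.0]]
```

Call:
arm_command(plan=[-0.003,0.098,0.003,0.001,0.007,0.0,-0.003,0.17,0.01,0.001,0.007,0.0,-0.003,0.191,0.016,0.001,0.007,0.0,-0.003,0.191,0.016,0.001,0.007,0.0])

```text
time: 16.23
tool_pos: [445.3, -235.9, 83.4]
orientation: [[0.044, -0.034, 0.998], [-0.999, -0.002, 0.044], [0.0, -0.999, -0.035]]
force: [-0.9, 0.6, 0.3]
finger_gap: 35.2
```

```bash
python3 - <<'E'
from h import *
s=log();print(s["time"],s["tool_pos"],s["orientation"],s["force"],s["qd"].round(3))
R=hz(.042,-.0354,-1)
print(rows([([515.3,-233.5,80],R)]),plan([515.3,-233.5,80],R))
E
```

```text
16.225 [ 445.32180652 -235.85395916   83.43790048] [[ 4.39623864e-02 -3.44673084e-02  9.98438437e-01]
 [-9.99033174e-01 -1.67988433e-03  4.39305817e-02]
 [ 1.63092176e-04 -9.99404414e-01 -3.45078362e-02]] [-0.91977421  0.55992299  0.26290269] [-0.008 -0.033  0.024 -0.002  0.003  0.001]
[[0.001, 0.002, 0.14, -0.001, 0.001, 0.0]] [ 1.400e-03  2.000e-03  1.402e-01 -6.000e-04  1.300e-03  1.000e-04]
```

Call:
arm_command(plan=[0.0014,0.002,0.04,-0.0006,0.0013,0,0.0014,0.002,0.08,-0.0006,0.0013,0,0.0014,0.002,0.115,-0.0006,0.0013,0,0.0014,0.002,0.135,-0.0006,0.0013,0,0.0014,0.002,0.14,-0.0006,0.0013,0,0.0014,0.002,0.14,-0.0006,0.0013,0])

```text
time: 16.98
tool_pos: [515.0, -233.4, 80.5]
orientation: [[0.042, -0.035, 0.998], [-0.999, -0.002, 0.042], [0.0, -0.999, -0.035]]
force: [0.6, -0.3, 0.3]
finger_gap: 34.8
```

```bash
python3 - <<'E'
from h import *
s=log();print(s["time"],s["tool_pos"],s["orientation"],s["force"],s["qd"].round(3))
R=hz(.042,-.0354,-1)
print(plan([515.3,-233.5,80],R))
for n,b in (("top",(355,180,100,100)),("side",(340,225,120,100))):
    im=r.get_image(n)[:,:,::-1]; cv2.imwrite(f"pics/{n}8.png",im)
    x,y,w,h=b; cv2.imwrite(f"pics/{n}8c.png",cv2.resize(im[y:y+h,x:x+w],None,fx=6,fy=6,interpolation=cv2.INTER_CUBIC))
E
```

```text
16.975 [ 515.0280313  -233.43735811   80.49942901] [[ 4.20683362e-02 -3.51684146e-02  9.98495587e-01]
 [-9.99114636e-01 -1.92748854e-03  4.20265290e-02]
 [ 4.46582406e-04 -9.99379541e-01 -3.52183640e-02]] [ 0.56810067 -0.29618741  0.33714162] [-0.01   0.009  0.003 -0.003  0.002 -0.003]
[ 0.0001  0.001   0.0006 -0.0001  0.      0.0003]
```

View pics/top8c.png

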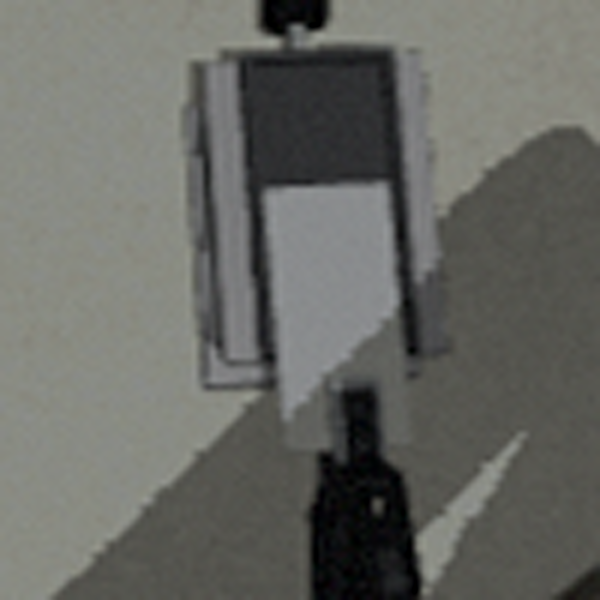

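View pics/side8c.png

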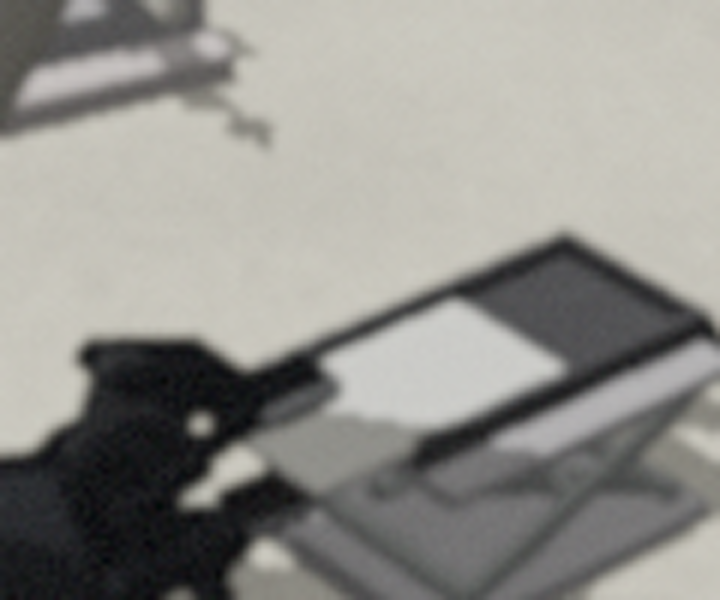

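Call:
arm_command(plan=[0,0.0008,0,0,0,0,0,0.0008,0,0,0,0,0,0.0008,0,0,0,0,0,0.0008,0,0,0,0], grip=0.08, force=20)

```text
time: 17.58
tool_pos: [514.7, -233.6, 79.7]
orientation: [[0.041, -0.036, 0.999], [-0.999, -0.001, 0.041], [-0.0, -0.999, -0.036]]
force: [-0.1, 0.6, 0.8]
finger_gap: 6.8
```

Call:
arm_command(plan=[0,0,0,0,0,0,0,0,0,0,0,0], grip=0.04)

```text
time: 17.82
tool_pos: [514.7, -233.6, 79.6]
orientation: [[0.041, -0.036, 0.998], [-0.999, -0.001, 0.041], [-0.0, -0.999, -0.036]]
force: [0.1, 0.9, -0.2]
finger_gap: 3.3
```

Call:
arm_command(plan=[0,0,0,0,0,0,0,0,0,0,0,0], grip=0)

```text
time: 18.08
tool_pos: [514.7, -233.6, 79.4]
orientation: [[0.041, -0.036, 0.998], [-0.999, -0.001, 0.041], [-0.0, -0.999, -0.036]]
force: [-0.3, 0.2, -1.9]
finger_gap: 2.2
```

Call:
arm_command(plan=[0,0,0,0,0,0,0,-0.001,0,0,0,0,0,-0.003,0,0,0,0,0,-0.01,0,0,0,0,0,-0.02,0,0,0,0,0,-0.03,0,0,0,0,0,-0.045,0,0,0,0,0,-0.06,0,0,0,0,0,-0.06,0,0,0,0], force=60)

```text
time: 19.2
tool_pos: [515.9, -233.6, 110.3]
orientation: [[0.041, -0.035, 0.999], [-0.999, -0.002, 0.041], [0.0, -0.999, -0.036]]
force: [0.3, 1.2, -1.0]
finger_gap: 1.9
```

```bash
python3 - <<'E'
from h import *
s=log();print(s["time"],s["tool_pos"],s["orientation"],s["force"],s["ft_torque"],s["finger_gap"],s["joint_positions"])
for n,b in (("top",(355,180,100,100)),("side",(340,225,120,100))):
    im=r.get_image(n)[:,:,::-1]; cv2.imwrite(f"pics/{n}9.png",im)
    x,y,w,h=b; cv2.imwrite(f"pics/{n}9c.png",cv2.resize(im[y:y+h,x:x+w],None,fx=6,fy=6,interpolation=cv2.INTER_CUBIC))
E
```

```text
19.2 [ 515.86382698 -233.62010955  110.28010846] [[ 4.13951936e-02 -3.54971386e-02  9.98512089e-01]
 [-9.99142774e-01 -1.86519639e-03  4.13550320e-02]
 [ 3.94435839e-04 -9.99368037e-01 -3.55439197e-02]] [ 0.27662427  1.22471415 -1.03772774] [-0.01053417  0.72248051  0.03383114] 1.9196996040877357 [-0.88836419  1.07016776  2.26047563  2.20864511  1.64827768 -0.15204701]
```

View pics/top9c.png

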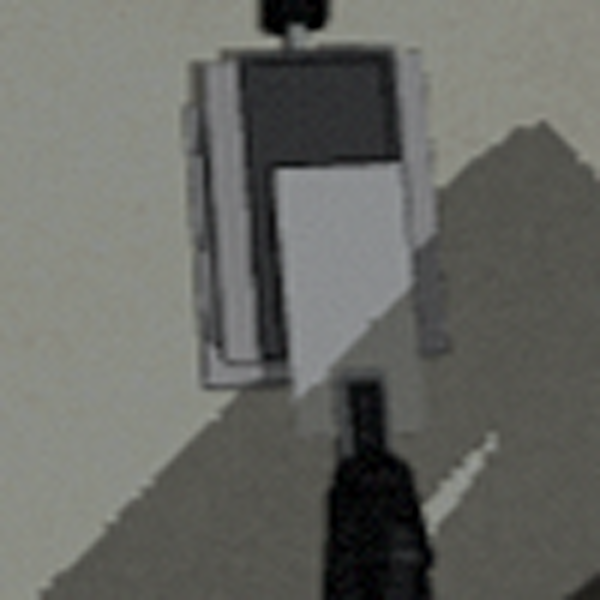

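View pics/side9c.png

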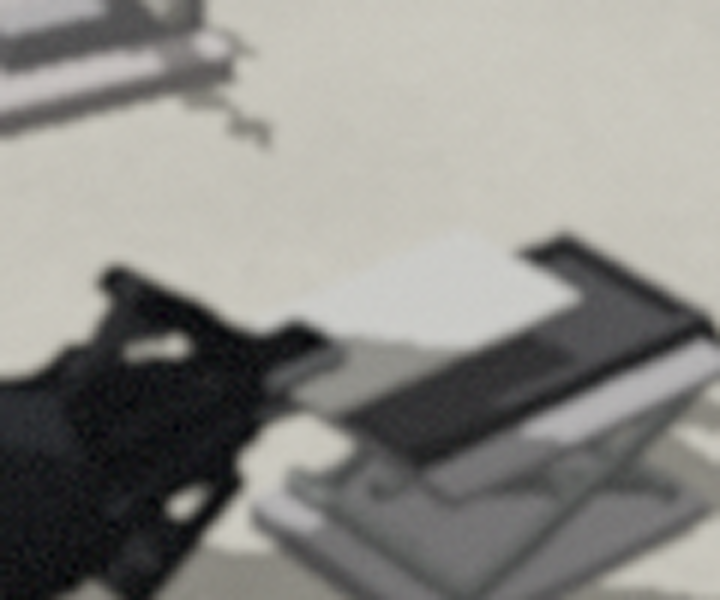

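```bash
python3 - <<'E'
from h import *
s=r.read_state();q0=s["joint_positions"]
R1=hz(.042,0,-1)
q1,e1=ik(np.array([515,-233.,235]),R1,q0)
F=json.load(open("fit2.json"));Rs,os_=pose(F[0],F[1],70,F[2],0)
p2=os_+Rs@[-15.6,0,150]
q2,e2=ik(p2,hz(F[2],0,-1),[.9,.8,2.2,4.2,1.6,.1]);print(q1.round(3),e1,q2.round(3).tolist(),e2,p2)
Q=jpath(q1,q2);print(len(Q))
for q in Q:print(fk(q,A_).round(),(fk(q,A_)-Rk(q)@[0,0,301]).round(),Rk(q)[:,2].round(2),Rk(q)[:,1].round(2))
print(rows([(fk(q1,A_),R1)]))
E
```

```text
[-0.89   0.755  2.351  2.209  1.55   0.028] 1.5920801172241566e-14 [0.935, 0.789, 2.284, 4.255, 1.541, -0.061] 2.8019738840363884e-15 [497.78105713 240.18400677 220.        ]
12
[ 515. -233.  235.] [ 214. -246.  235.] [ 1.    0.04 -0.  ] [-0. -0. -1.]
[ 555. -202.  236.] [ 254. -209.  234.] [1.   0.02 0.01] [ 0.01 -0.01 -1.  ]
[ 588. -165.  236.] [ 287. -165.  232.] [1.   0.   0.01] [ 0.01 -0.01 -1.  ]
[ 614. -122.  236.] [ 313. -117.  231.] [ 1.   -0.02  0.02] [ 0.02 -0.01 -1.  ]
[631. -75. 236.] [331. -64. 230.] [ 1.   -0.04  0.02] [ 0.02 -0.01 -1.  ]
[640. -26. 236.] [339.  -9. 228.] [ 1.   -0.06  0.03] [ 0.02 -0.01 -1.  ]
[639.  24. 235.] [339.  48. 227.] [ 1.   -0.08  0.03] [ 0.03 -0.01 -1.  ]
[628.  75. 233.] [329. 104. 225.] [ 0.99 -0.1   0.03] [ 0.02 -0.01 -1.  ]
[609. 123. 231.] [310. 158. 224.] [ 0.99 -0.12  0.02] [ 0.02 -0.01 -1.  ]
[580. 167. 228.] [282. 208. 223.] [ 0.99 -0.14  0.02] [ 0.02 -0.01 -1.  ]
[542. 207. 224.] [245. 254. 221.] [ 0.99 -0.16  0.01] [ 0.01 -0.   -1.  ]
[498. 240. 220.] [201. 293. 220.] [ 0.98 -0.18 -0.  ] [-0. -0. -1.]
[[-0.001, -0.251, -0.011, 0.023, -0.0, 0.0]]
```

Call:
arm_command(plan=[0,-0.04,-0.002,0.004,0,0,0,-0.11,-0.005,0.011,0,0,0,-0.18,-0.008,0.018,0,0,0,-0.23,-0.01,0.023,0,0,0,-0.251,-0.011,0.023,0,0])

```text
time: 19.92
tool_pos: [514.8, -233.6, 236.2]
orientation: [[0.041, 0.001, 0.999], [-0.999, -0.001, 0.041], [0.001, -1.0, 0.001]]
force: [0.6, -0.6, -1.2]
finger_gap: 1.5
```

```bash
python3 - <<'E'
from h import *
s=log();print(s["tool_pos"],s["finger_gap"],s["force"])
q0=s["joint_positions"];q2=np.array([0.935, 0.789, 2.284, 4.255, 1.541, -0.061])
n=17
# smooth profile over 17 rows
t=np.arange(1,n+1)/n;u=t+0*t; u=np.where(t<.12,t*t/.24/.88,np.where(t>.88,1-(1-t)**2/.24/.88,(t-.06)/.88))
Q=[q0+(q2-q0)*k for k in u]
Qa=[q0]+Q
print(max(np.linalg.norm(fk(Qa[i+1],A_)-fk(Qa[i],A_)) for i in range(n)))
R=rows([(fk(q,A_),Rk(q)) for q in Q]);print(R[:10])
json.dump([list(q) for q in Q],open("jp2.json","w"))
E
```

```text
[ 514.84954476 -233.58865539  236.20148962] 1.5352301326278983 [ 0.63910876 -0.61106513 -1.24713591]
40.52851689888649
[[-0.009, -0.0, 0.016, 0.001, 0.002, -0.001], [-0.041, -0.001, 0.061, 0.003, 0.009, -0.003], [-0.09, -0.002, 0.116, 0.006, 0.018, -0.005], [-0.146, -0.002, 0.164, 0.009, 0.028, -0.006], [-0.207, -0.003, 0.204, 0.011, 0.037, -0.007], [-0.274, -0.003, 0.235, 0.013, 0.047, -0.008], [-0.344, -0.002, 0.257, 0.015, 0.056, -0.008], [-0.417, -0.001, 0.269, 0.016, 0.065, -0.007], [-0.491, 0.0, 0.27, 0.017, 0.075, -0.007], [-0.566, 0.003, 0.262, 0.017, 0.084, -0.006]]
```

Call:
arm_command(plan=[-0.009,0,0.016,0.001,0.002,-0.001,-0.041,-0.001,0.061,0.003,0.009,-0.003,-0.09,-0.002,0.116,0.006,0.018,-0.005,-0.146,-0.002,0.164,0.009,0.028,-0.006,-0.207,-0.003,0.204,0.011,0.037,-0.007,-0.274,-0.003,0.235,0.013,0.047,-0.008,-0.344,-0.002,0.257,0.015,0.056,-0.008,-0.417,-0.001,0.269,0.016,0.065,-0.007,-0.491,0,0.27,0.017,0.075,-0.007,-0.566,0.003,0.262,0.017,0.084,-0.006])

```text
time: 21.18
tool_pos: [633.9, 56.5, 232.8]
orientation: [[-0.091, 0.025, 0.996], [-0.996, -0.012, -0.09], [0.01, -1.0, 0.026]]
force: [-0.4, 0.3, -0.3]
finger_gap: 1.8
```

```bash
python3 - <<'E'
from h import *
s=log();print(s["tool_pos"],s["finger_gap"],s["joint_positions"].round(3))
Q=np.array(json.load(open("jp2.json")));print(Q[9].round(3))
print(rows([(fk(q,A_),Rk(q)) for q in list(Q[10:])]))
E
```

```text
[633.91562108  56.53272411 232.7684035 ] 1.844120218402381 [ 0.211  0.778  2.309  3.443  1.545 -0.026]
[ 0.205  0.774  2.311  3.437  1.544 -0.025]
[[-0.066, -0.002, -0.028, -0.0, 0.009, 0.002], [-0.133, -0.0, -0.067, -0.002, 0.019, 0.003], [-0.195, 0.003, -0.114, -0.004, 0.028, 0.004], [-0.251, 0.006, -0.17, -0.008, 0.037, 0.005], [-0.3, 0.01, -0.235, -0.012, 0.046, 0.006], [-0.332, 0.013, -0.287, -0.015, 0.053, 0.006], [-0.341, 0.014, -0.305, -0.016, 0.055, 0.006]]
```

Call:
arm_command(plan=[-0.066,-0.002,-0.028,0,0.009,0.002,-0.133,0,-0.067,-0.002,0.019,0.003,-0.195,0.003,-0.114,-0.004,0.028,0.004,-0.251,0.006,-0.17,-0.008,0.037,0.005,-0.3,0.01,-0.235,-0.012,0.046,0.006,-0.332,0.013,-0.287,-0.015,0.053,0.006,-0.341,0.014,-0.305,-0.016,0.055,0.006,-0.341,0.014,-0.305,-0.016,0.055,0.006])

```text
time: 22.18
tool_pos: [497.3, 240.7, 219.4]
orientation: [[-0.174, 0.0, 0.985], [-0.985, -0.001, -0.174], [0.001, -1.0, 0.001]]
force: [0.4, -1.2, -2.0]
finger_gap: 2.2
```

```bash
python3 - <<'E'
from h import *
s=log();print(s["time"],s["tool_pos"],s["orientation"],s["finger_gap"],s["joint_positions"].round(3))
F=json.load(open("fit2.json"));Rs,os_=pose(F[0],F[1],70,F[2],0)
p=os_+Rs@[-15.6,0,50]
print(plan(p,hz(F[2],0,-1)))
E
```

```text
22.175 [497.30975466 240.73468286 219.37379488] [[-1.74284396e-01  4.67477530e-04  9.84695248e-01]
 [-9.84695158e-01 -7.21061666e-04 -1.74284038e-01]
 [ 6.28552124e-04 -9.99999631e-01  5.85992657e-04]] 2.2032739311163194 [ 0.937  0.791  2.284  4.254  1.542 -0.06 ]
[ 0.0008  0.1987  0.001  -0.0004  0.0011  0.0004]
```

Now lower to about 50 mm above the stage and look.

Call:
arm_command(plan=[0.001,0.04,0.001,0,0.001,0,0.001,0.1,0.001,0,0.001,0,0.001,0.16,0.001,0,0.001,0,0.001,0.19,0.001,0,0.001,0,0.001,0.199,0.001,0,0.001,0,0.001,0.199,0.001,0,0.001,0])

```text
time: 22.92
tool_pos: [497.9, 239.7, 120.2]
orientation: [[-0.176, 0.001, 0.984], [-0.984, -0.001, -0.176], [0.001, -1.0, 0.001]]
force: [0.6, -0.1, -2.4]
finger_gap: 1.8
```

```bash
python3 - <<'E'
from h import *
s=log();print(s["time"],s["tool_pos"],s["orientation"],s["finger_gap"],s["joint_positions"].round(3))
for n,b in (("top",(200,185,80,95)),("side",(240,170,110,90))):
    im=r.get_image(n)[:,:,::-1]; cv2.imwrite(f"pics/{n}10.png",im)
    x,y,w,h=b; cv2.imwrite(f"pics/{n}10c.png",cv2.resize(im[y:y+h,x:x+w],None,fx=6,fy=6,interpolation=cv2.INTER_CUBIC))
E
```

```text
22.925 [497.92984334 239.72661802 120.19396678] [[-1.76425335e-01  6.70274566e-04  9.84313797e-01]
 [-9.84313679e-01 -9.59834367e-04 -1.76424660e-01]
 [ 8.26525248e-04 -9.99999315e-01  8.29099524e-04]] 1.754766585205922 [0.934 1.05  2.208 4.256 1.623 0.103]
```

View pics/top10c.png

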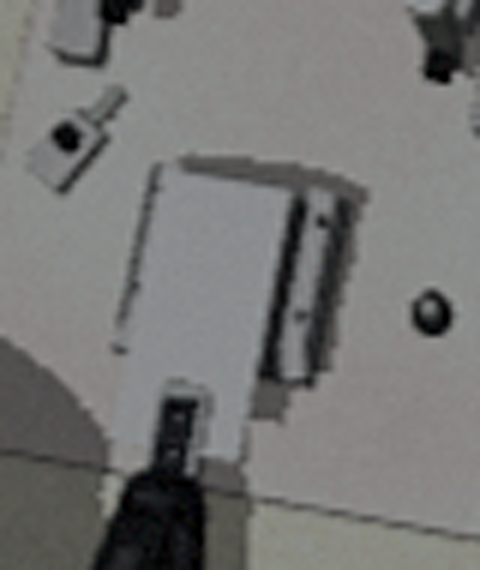

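View pics/side10c.png

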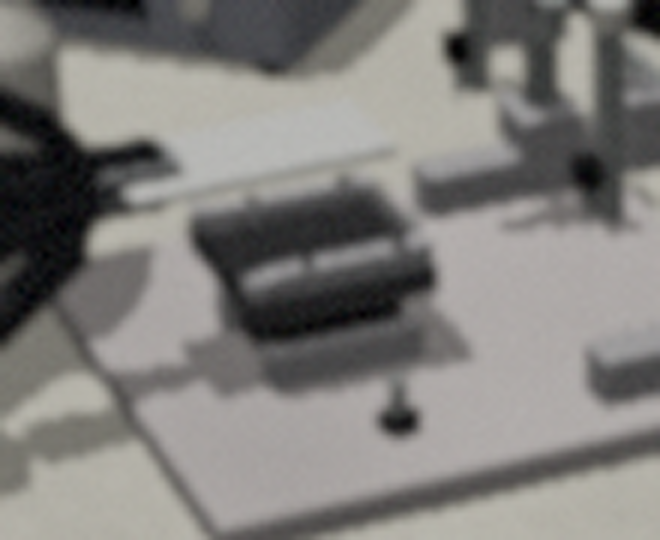

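```bash
python3 - <<'E'
from h import *
im=cv2.imread("pics/top10.png");x,y,w,h=210,205,50,65
c=im[y:y+h,x:x+w].astype(float);c=np.clip((c-90)*2.2,0,255).astype(np.uint8)
c=cv2.resize(c,None,fx=9,fy=9,interpolation=cv2.INTER_CUBIC)
cv2.imwrite("pics/top10d.png",c)
E
```

```text
(no output)
```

View pics/top10d.png

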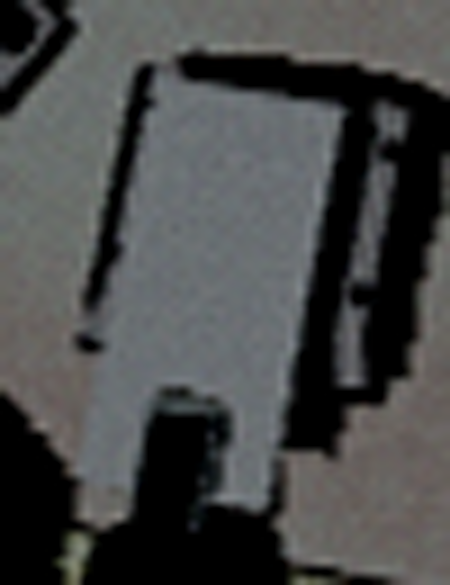

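```bash
python3 - <<'E'
from h import *
t=un([(157,68),(342,105),(270,508)],210,205,9)
X=[backz("top",p,121.7) for p in t];print(X,np.linalg.norm(X[0]-X[1]),np.linalg.norm(X[1]-X[2]))
d=X[1]-X[2];print("yaw edge",np.arctan2(d[1],d[0]));e=X[0]-X[1];print("yaw back",np.arctan2(-e[0],e[1]))
F=json.load(open("fit2.json"));Rs,os_=pose(F[0],F[1],70,F[2],0)
for p in X:print(Rs.T@(p-os_))
c=(X[0]+X[2])/2;print("centre in stage",Rs.T@(c-os_))
print("TCP in stage",Rs.T@(r.read_state()["tool_pos"]-os_))
E
```

```text
[array([593.13773706, 251.6049059 , 121.7       ]), array([581.85076752, 198.05686142, 121.7       ]), array([464.95536194, 216.63825983, 121.7       ])] 54.724663079872066 118.36301877157653
yaw edge -0.15763859375843234
yaw back -0.20774114731053125
[76.2570244  28.02892099 51.7       ]
[ 74.57279716 -26.66981874  51.7       ]
[-43.76812907 -28.95660493  51.7       ]
centre in stage [16.24444767 -0.46384197 51.7       ]
TCP in stage [-15.4797374   -0.13322389  50.71632867]
```

```bash
python3 - <<'E'
from h import *
g=cv2.cvtColor(cv2.imread("pics/top0.png"),cv2.COLOR_BGR2GRAY).astype(np.float32)
F=json.load(open("fit2.json"));Rs,os_=pose(F[0],F[1],70,F[2],0)
def prof(sx,ys,z):
    P=np.array([os_+Rs@[sx,y,z] for y in ys]);q=proj("top",P).astype(np.float32)
    return cv2.remap(g,q[:,0].reshape(1,-1),q[:,1].reshape(1,-1),cv2.INTER_LINEAR)[0]
ys=np.arange(-50,50.1,.5)
for sx in range(20,78,8):
    a=prof(sx,ys,0);b=prof(sx,ys,8)
    fl=np.median(a[(ys>-15)&(ys<15)])
    m=(ys>22)&(ys<40);hl=a[m].max();thr=(fl+hl)/2;yl=ys[m][np.argmax(a[m]>thr)]
    m=(ys<-22)&(ys>-40);hr=b[m].max();thr=(fl+hr)/2;yr=ys[m][::-1][np.argmax(b[m][::-1]>thr)]
    print(sx,fl,hl,hr,yl,yr)
for y in(-20,-10,0,10,20):
    xs=np.arange(-15,100,.5);P=np.array([os_+Rs@[x,y,0] for x in xs]);q=proj("top",P).astype(np.float32)
    a=cv2.remap(g,q[:,0].reshape(1,-1),q[:,1].reshape(1,-1),cv2.INTER_LINEAR)[0]
    fl=np.median(a[(xs>20)&(xs<60)]);m=xs<20;f=xs[m][np.argmax(a[m]<(fl+a[:10].mean())/2)]
    m=xs>65;k=xs[m][np.argmax(a[m]>(fl+a[m].max())/2)];print(y,f,k)
E
```

```text
20 45.46289 122.6875 126.32031 33.5 -28.5
28 45.84375 102.625 104.9375 32.5 -28.0
36 46.896484 121.25 123.109375 32.5 -29.0
44 47.05664 123.61621 124.76172 33.0 -29.5
52 46.914062 123.18359 123.0 33.0 -29.0
60 46.7041 120.12305 125.99609 32.5 -29.0
68 46.640625 122.94922 112.37305 33.0 -29.0
76 43.65625 105.81738 112.96875 32.0 -29.0
-20 -2.0 81.5
-10 -1.5 82.0
0 -2.0 81.5
10 -1.5 81.5
20 -1.0 82.5
```

```bash
python3 - <<'E'
from h import *
im=cv2.imread("pics/top10.png").astype(np.float32).mean(2)
F=json.load(open("fit2.json"));Rs,os_=pose(F[0],F[1],70,F[2],0)
ys=np.arange(-40,40.1,1)
for sx in range(-30,76,8):
    P=np.array([os_+Rs@[sx,y,51.7] for y in ys]);q=proj("top",P).astype(np.float32)
    a=cv2.remap(im,q[:,0].reshape(1,-1),q[:,1].reshape(1,-1),cv2.INTER_LINEAR)[0]
    print(sx,"L",a[(ys>=22)&(ys<=36)].round().astype(int).tolist(),"R",a[(ys<=-22)&(ys>=-36)][::-1].round().astype(int).tolist())
E
```

```text
-30 L [141, 141, 141, 140, 139, 138, 136, 134, 132, 134, 136, 137, 136, 135, 136] R [141, 141, 141, 140, 133, 125, 121, 120, 119, 126, 133, 138, 137, 136, 136]
-22 L [141, 140, 139, 139, 138, 137, 136, 136, 135, 135, 134, 134, 134, 134, 134] R [140, 140, 141, 142, 141, 131, 121, 108, 92, 76, 76, 77, 78, 78, 77]
-14 L [141, 141, 140, 139, 139, 138, 137, 136, 135, 134, 134, 135, 136, 136, 137] R [141, 141, 142, 139, 134, 127, 115, 103, 92, 86, 80, 80, 81, 81, 82]
-6 L [140, 140, 140, 136, 128, 120, 105, 91, 83, 85, 87, 95, 106, 116, 124] R [141, 142, 143, 145, 135, 122, 106, 78, 50, 33, 26, 20, 19, 19, 24]
2 L [140, 142, 142, 140, 138, 135, 133, 131, 128, 124, 123, 123, 123, 128, 134] R [140, 140, 141, 141, 141, 129, 113, 95, 67, 40, 24, 23, 22, 35, 53]
10 L [140, 141, 141, 140, 138, 135, 131, 121, 111, 101, 92, 83, 97, 112, 125] R [142, 142, 143, 141, 132, 123, 104, 80, 56, 41, 28, 26, 38, 51, 73]
18 L [140, 141, 142, 139, 136, 131, 122, 113, 103, 93, 84, 94, 105, 117, 128] R [141, 142, 143, 143, 138, 122, 106, 82, 52, 25, 25, 25, 32, 56, 77]
26 L [141, 142, 142, 141, 140, 137, 133, 1
[... 290 characters left out ...]
126, 119, 105, 90, 84, 95, 106, 119, 132] R [141, 142, 142, 139, 135, 122, 103, 85, 59, 34, 20, 22, 23, 46, 73]
50 L [141, 141, 141, 140, 139, 137, 135, 118, 101, 91, 92, 94, 107, 124, 139] R [139, 141, 144, 143, 131, 119, 97, 72, 46, 36, 26, 22, 29, 36, 57]
58 L [141, 140, 139, 139, 139, 139, 125, 112, 98, 88, 78, 90, 107, 123, 130] R [141, 141, 142, 143, 141, 124, 107, 83, 54, 26, 23, 23, 28, 49, 70]
66 L [142, 142, 140, 135, 128, 116, 106, 94, 80, 67, 76, 93, 110, 123, 137] R [141, 142, 142, 138, 132, 124, 100, 78, 58, 41, 24, 21, 21, 28, 57]
74 L [133, 135, 135, 136, 134, 133, 126, 112, 99, 96, 98, 103, 117, 131, 138] R [122, 120, 120, 120, 116, 108, 100, 91, 80, 73, 74, 75, 84, 97, 109]
```

```bash
python3 - <<'E'
from h import *
F=json.load(open("fit2.json"));Rs,os_=pose(F[0],F[1],70,F[2],0)
R=hz(F[2],0,-1)
print(rows([(os_+Rs@[-16.5,.7,30],R)]),[plan(os_+Rs@[-16.5,.7,z],R).tolist() for z in (30,12,5)])
E
```

```text
[[-0.002, 0.041, -0.002, -0.001, 0.0, -0.0]] [[-0.0017, 0.0414, -0.0021, -0.0007, 0.0, -0.0], [-0.0017, 0.0774, -0.0021, -0.0007, 0.0, -0.0], [-0.0017, 0.0914, -0.0021, -0.0007, 0.0, -0.0]]
```

Call:
arm_command(plan=[-0.0017,0.02,-0.0021,-0.0007,0,0,-0.0017,0.0414,-0.0021,-0.0007,0,0,-0.0017,0.06,-0.0021,-0.0007,0,0,-0.0017,0.072,-0.0021,-0.0007,0,0,-0.0017,0.077,-0.0021,-0.0007,0,0,-0.0017,0.077,-0.0021,-0.0007,0,0,-0.0017,0.077,-0.0021,-0.0007,0,0])

```text
time: 23.9
tool_pos: [497.0, 241.1, 82.4]
orientation: [[-0.176, 0.0, 0.984], [-0.984, 0.0, -0.176], [-0.0, -1.0, 0.0]]
force: [0.4, 0.1, -1.0]
finger_gap: 2.2
```

```bash
python3 - <<'E'
from h import *
s=log();F=json.load(open("fit2.json"));Rs,os_=pose(F[0],F[1],70,F[2],0)
print(s["time"],s["tool_pos"],s["orientation"],s["force"],Rs.T@(s["tool_pos"]-os_),s["joint_positions"].round(2))
for n,b in (("top",(210,200,60,75)),("side",(250,180,80,60))):
    im=r.get_image(n)[:,:,::-1]; cv2.imwrite(f"pics/{n}11.png",im)
    x,y,w,h=b; c=im[y:y+h,x:x+w].astype(float);c=np.clip(c*1.3,0,255).astype(np.uint8)
    cv2.imwrite(f"pics/{n}11c.png",cv2.resize(c,None,fx=8,fy=8,interpolation=cv2.INTER_CUBIC))
E
```

```text
23.9 [497.03295428 241.06035464  82.40835396] [[-1.75970742e-01  2.69835293e-04  9.84395360e-01]
 [-9.84395388e-01  8.69919936e-05 -1.75970770e-01]
 [-1.33117639e-04 -9.99999960e-01  2.50316572e-04]] [ 0.44533449  0.10434762 -1.03080406] [-16.49069036   0.73096795  12.40835396] [0.94 1.14 2.17 4.26 1.64 0.15]
```

View pics/top11c.png

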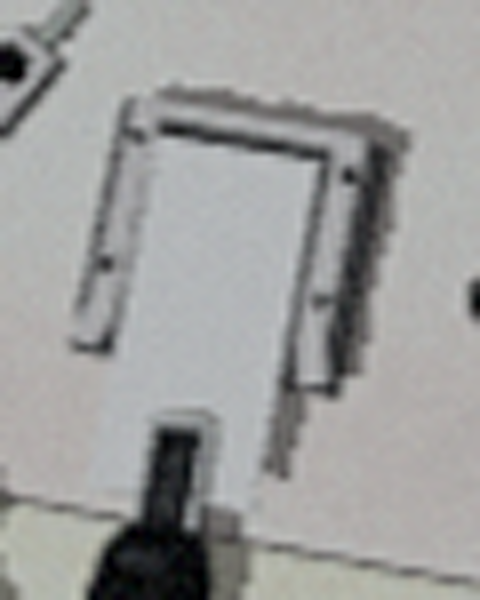

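View pics/side11c.png

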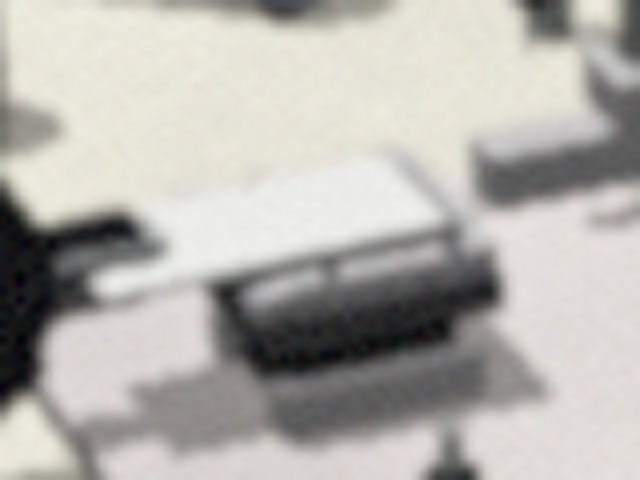

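```bash
python3 - <<'E'
from h import *
im=cv2.imread("pics/top11.png").astype(np.float32).mean(2)
F=json.load(open("fit2.json"));Rs,os_=pose(F[0],F[1],70,F[2],0)
ys=np.arange(-46,46.1,1)
A=[]
for sx in range(18,72,2):
    P=np.array([os_+Rs@[sx,y,8] for y in ys]);q=proj("top",P).astype(np.float32)
    A.append(cv2.remap(im,q[:,0].reshape(1,-1),q[:,1].reshape(1,-1),cv2.INTER_LINEAR)[0])
a=np.median(A,0)
for y,v in zip(ys,a):
    if abs(y)>22:print(int(y),round(float(v)),end="; ")
print()
for dy in (28,-28):print(proj("top",os_+Rs@[45,dy,13.9])-proj("top",os_+Rs@[45,dy,8]))
B=[]
xs=np.arange(66,96,1)
for y in range(-20,21,2):
    P=np.array([os_+Rs@[x,y,8] for x in xs]);q=proj("top",P).astype(np.float32)
    B.append(cv2.remap(im,q[:,0].reshape(1,-1),q[:,1].reshape(1,-1),cv2.INTER_LINEAR)[0])
print(list(zip(xs,np.median(B,0).round())))
E
```

```text
-46 42; -45 39; -44 41; -43 44; -42 50; -41 59; -40 74; -39 92; -38 106; -37 116; -36 123; -35 128; -34 129; -33 128; -32 124; -31 118; -30 104; -29 93; -28 87; -27 89; -26 99; -25 114; -24 129; -23 138; 23 140; 24 140; 25 141; 26 140; 27 137; 28 131; 29 125; 30 120; 31 116; 32 116; 33 118; 34 121; 35 124; 36 126; 37 126; 38 121; 39 114; 40 104; 41 94; 42 89; 43 91; 44 100; 45 115; 46 128; 
[[-0.41033762 -0.43284672]]
[[-0.31908996 -0.41780151]]
[(np.int64(66), np.float32(140.0)), (np.int64(67), np.float32(140.0)), (np.int64(68), np.float32(141.0)), (np.int64(69), np.float32(142.0)), (np.int64(70), np.float32(141.0)), (np.int64(71), np.float32(139.0)), (np.int64(72), np.float32(135.0)), (np.int64(73), np.float32(121.0)), (np.int64(74), np.float32(104.0)), (np.int64(75), np.float32(81.0)), (np.int64(76), np.float32(59.0)), (np.int64(77), np.float32(52.0)), (np.int64(78), np.float32(59.0)), (np.int64(79), np.float32(75.0)), (np.int64(80), np.float32(93.0)), (np.int64(81), np.float32(112.0)), (np.int64(82), np.float32(122.0)), (np.int64(83), np.float32(128.0)), (np.int64(84), np.float32(125.0)), (np.int64(85), np.float32(117.0)), (np.int64(86), np.float32(106.0)), (np.int64(87), np.float32(95.0)), (np.int64(88), np.float32(86.0)), (np.int64(89), np.float32(82.0)), (np.int64(90), np.float32(87.0)), (np.int64(91), np.float32(94.0)), (np.int64(92), np.float32(105.0)), (np.int64(93), np.float32(121.0)), (np.int64(94), np.float32(133.0)), (np.int64(95), np.float32(138.0))]
```

Call:
arm_command(plan=[0,0.003,0.002,0,0,0,0,0.006,0.004,0,0,0,0,0.009,0.004,0,0,0,0,0.012,0.004,0,0,0,0,0.015,0.004,0,0,0,0,0.0165,0.004,0,0,0,0,0.018,0.004,0,0,0,0,0.019,0.004,0,0,0,0,0.0195,0.004,0,0,0])

```text
time: 25.12
tool_pos: [499.0, 240.8, 72.7]
orientation: [[-0.176, 0.0, 0.984], [-0.984, 0.0, -0.176], [-0.0, -1.0, 0.0]]
force: [-0.4, -0.4, -1.0]
finger_gap: 2.0
```

```bash
python3 - <<'E'
from h import *
s=log();F=json.load(open("fit2.json"));Rs,os_=pose(F[0],F[1],70,F[2],0)
print(s["time"],s["tool_pos"],s["force"],Rs.T@(s["tool_pos"]-os_))
E
```

```text
25.125 [499.04443227 240.7506546   72.74024431] [-0.35880754 -0.35587084 -0.99591149] [-14.45610589   0.78020047   2.74024431]
```

Now small steps down, watching the force.

Call:
arm_command(plan=[0,0.0006,0,0,0,0,0,0.0012,0,0,0,0])

```text
time: 25.38
tool_pos: [499.0, 240.8, 72.1]
orientation: [[-0.176, 0.0, 0.984], [-0.984, 0.0, -0.176], [-0.0, -1.0, 0.0]]
force: [-0.4, -0.9, -1.1]
finger_gap: 2.0
```

Call:
arm_command(plan=[0,0.0006,0,0,0,0])

```text
time: 25.5
tool_pos: [499.0, 240.7, 71.8]
orientation: [[-0.176, 0.0, 0.984], [-0.984, 0.0, -0.176], [-0.0, -1.0, 0.0]]
force: [0.2, 0.5, -1.6]
finger_gap: 1.9
```

Call:
arm_command(plan=[0,0.0005,0,0,0,0])

```text
time: 25.62
tool_pos: [499.0, 240.8, 71.6]
orientation: [[-0.176, 0.001, 0.984], [-0.984, 0.0, -0.176], [-0.0, -1.0, 0.001]]
force: [0.1, -0.5, -0.8]
finger_gap: 2.1
```

Call:
arm_command(plan=[0,0.0005,0,0,0,0])

```text
time: 25.75
tool_pos: [499.0, 240.8, 71.6]
orientation: [[-0.176, 0.001, 0.984], [-0.984, 0.0, -0.176], [-0.0, -1.0, 0.001]]
force: [0.4, 0.5, 0.6]
finger_gap: 2.0
```

Call:
arm_command(plan=[0,0.0005,0,0,0,0])

```text
time: 25.88
tool_pos: [499.0, 240.8, 71.6]
orientation: [[-0.176, 0.002, 0.984], [-0.984, 0.0, -0.176], [-0.001, -1.0, 0.002]]
force: [-0.5, -0.5, 0.8]
finger_gap: 1.6
```

Call:
arm_command(plan=[0,0,0,0,0,0,0,0,0,0,0,0,0,0,0,0,0,0], grip=0.12, force=20)

```text
time: 26.25
tool_pos: [499.1, 240.8, 71.5]
orientation: [[-0.176, 0.002, 0.984], [-0.984, 0.0, -0.176], [-0.001, -1.0, 0.002]]
force: [0.2, 0.1, -0.4]
finger_gap: 10.4
```

```bash
python3 - <<'E'
from h import *
s=log();F=json.load(open("fit2.json"));Rs,os_=pose(F[0],F[1],70,F[2],0)
print(s["time"],s["tool_pos"],s["force"],s["finger_gap"],Rs.T@(s["tool_pos"]-os_))
for n,b in (("top",(210,200,60,75)),("side",(250,180,80,60))):
    im=r.get_image(n)[:,:,::-1]; cv2.imwrite(f"pics/{n}12.png",im)
    x,y,w,h=b; c=im[y:y+h,x:x+w].astype(float);c=np.clip(c*1.3,0,255).astype(np.uint8)
    cv2.imwrite(f"pics/{n}12c.png",cv2.resize(c,None,fx=8,fy=8,interpolation=cv2.INTER_CUBIC))
E
```

```text
26.25 [499.05194312 240.75918215  71.53956466] [ 0.2132034   0.05598083 -0.35982827] 10.400936569601443 [-14.45021351   0.78991704   1.53956466]
```

View pics/top12c.png

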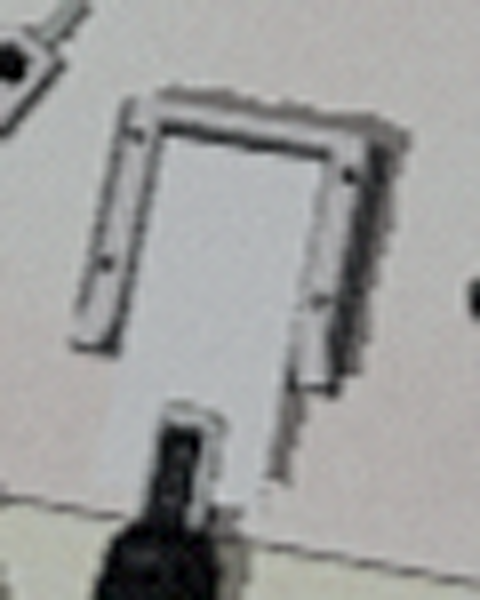

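View pics/side12c.png

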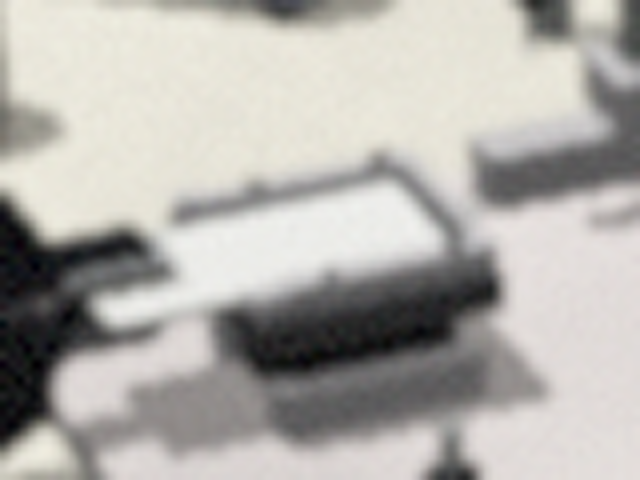

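Call:
arm_command(plan=[0,0,-0.005,0,0,0,0,0,-0.02,0,0,0,0,0,-0.05,0,0,0,0,0,-0.08,0,0,0,0,0,-0.095,0,0,0,0,0,-0.1,0,0,0,0,0,-0.1,0,0,0])

```text
time: 27.22
tool_pos: [449.8, 249.7, 71.5]
orientation: [[-0.176, 0.002, 0.984], [-0.984, 0.0, -0.176], [-0.001, -1.0, 0.002]]
force: [0.2, -0.5, 0.3]
finger_gap: 10.5
```

Call:
arm_command(plan=[0,0,0,0,0,0,0,0,0,0,0,0], grip=0)

```text
time: 27.48
tool_pos: [450.1, 249.5, 71.5]
orientation: [[-0.176, 0.002, 0.984], [-0.984, 0.001, -0.176], [-0.001, -1.0, 0.002]]
force: [-0.1, 0.9, -0.0]
finger_gap: -0.2
```

```bash
python3 - <<'E'
from h import *
s=log();F=json.load(open("fit2.json"));Rs,os_=pose(F[0],F[1],70,F[2],0)
print(s["time"],s["tool_pos"],s["force"],s["finger_gap"],Rs.T@(s["tool_pos"]-os_),s["orientation"])
for n,b in (("top",(205,200,65,80)),("side",(250,180,80,60))):
    im=r.get_image(n)[:,:,::-1]; cv2.imwrite(f"pics/{n}13.png",im)
    x,y,w,h=b; c=im[y:y+h,x:x+w].astype(float);c=np.clip(c*1.3,0,255).astype(np.uint8)
    cv2.imwrite(f"pics/{n}13c.png",cv2.resize(c,None,fx=7,fy=7,interpolation=cv2.INTER_CUBIC))
im=cv2.imread("pics/top13.png").astype(np.float32).mean(2)
B=[];xs=np.arange(66,90,1)
for y in range(-20,21,2):
    P=np.array([os_+Rs@[x,y,3] for x in xs]);q=proj("top",P).astype(np.float32)
    B.append(cv2.remap(im,q[:,0].reshape(1,-1),q[:,1].reshape(1,-1),cv2.INTER_LINEAR)[0])
print([(int(a),int(b)) for a,b in zip(xs,np.median(B,0))])
E
```

```text
27.475 [450.0909315  249.48806115  71.48228396] [-0.07082709  0.94269477 -0.0151257 ] -0.21806268510611046 [-64.18323362   0.76349342   1.48228396] [[-1.76409565e-01  1.86625391e-03  9.84315083e-01]
 [-9.84316504e-01  5.06791668e-04 -1.76410781e-01]
 [-8.28069992e-04 -9.99998130e-01  1.74758162e-03]]
[(66, 138), (67, 137), (68, 137), (69, 138), (70, 139), (71, 139), (72, 136), (73, 132), (74, 119), (75, 102), (76, 76), (77, 59), (78, 50), (79, 60), (80, 75), (81, 93), (82, 111), (83, 120), (84, 125), (85, 123), (86, 115), (87, 104), (88, 93), (89, 84)]
```

View pics/top13c.png

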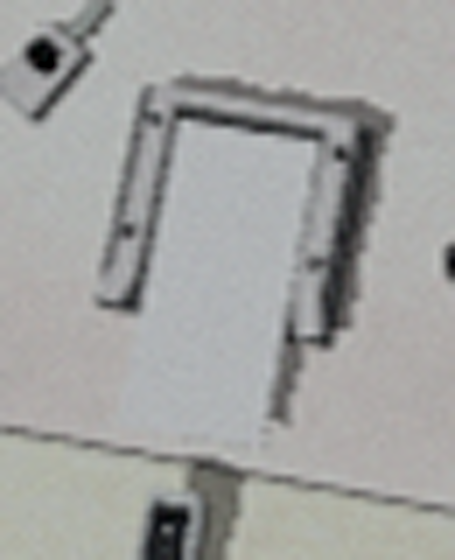

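View pics/side13c.png

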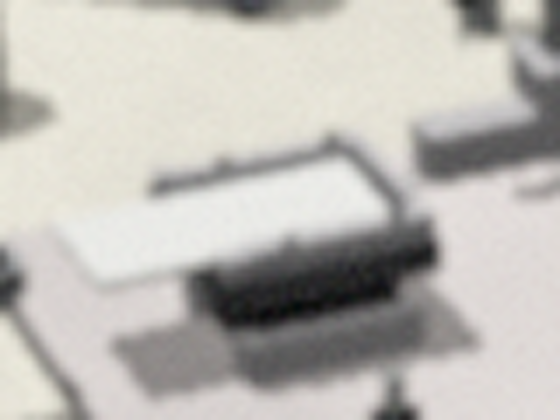

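Call:
arm_command(plan=[0,0,0.008,0,0,0,0,0,0.018,0,0,0,0,0,0.026,0,0,0,0,0,0.031,0,0,0,0,0,0.034,0,0,0,0,0,0.035,0,0,0,0,0,0.036,0,0,0,0,0,0.037,0,0,0,0,0,0.038,0,0,0,0,0,0.039,0,0,0])

```text
time: 28.82
tool_pos: [469.2, 246.1, 71.5]
orientation: [[-0.176, 0.002, 0.984], [-0.984, 0.0, -0.176], [-0.001, -1.0, 0.002]]
force: [0.4, 0.3, -0.0]
finger_gap: -0.1
```

Call:
arm_command(plan=[0,0,0.001,0,0,0,0,0,0.002,0,0,0,0,0,0.003,0,0,0,0,0,0.004,0,0,0])

```text
time: 29.32
tool_pos: [471.2, 245.7, 71.5]
orientation: [[-0.176, 0.002, 0.984], [-0.984, 0.0, -0.176], [-0.001, -1.0, 0.002]]
force: [-0.6, -0.4, 0.2]
finger_gap: -0.2
```

```bash
cat > m.py <<'E'
from h import *
s=log();F=json.load(open("fit2.json"));Rs,os_=pose(F[0],F[1],70,F[2],0)
print(s["time"],s["force"],"stage-frame force",(Rs.T@s["force"]).round(2),Rs.T@(s["tool_pos"]-os_))
im=r.get_image("top").astype(np.float32).mean(2)
B=[];xs=np.arange(70,88,1)
for y in range(-20,21,2):
    P=np.array([os_+Rs@[x,y,3] for x in xs]);q=proj("top",P).astype(np.float32)
    B.append(cv2.remap(im,q[:,0].reshape(1,-1),q[:,1].reshape(1,-1),cv2.INTER_LINEAR)[0])
print([(int(a),int(b)) for a,b in zip(xs,np.median(B,0))])
E
python3 m.py
```

```text
29.325 [-0.6371935  -0.38053419  0.17102882] stage-frame force [-0.56 -0.49  0.17] [-42.70918603   0.78688499   1.5250192 ]
[(70, 140), (71, 139), (72, 137), (73, 134), (74, 121), (75, 104), (76, 83), (77, 63), (78, 56), (79, 60), (80, 74), (81, 93), (82, 112), (83, 122), (84, 127), (85, 124), (86, 116), (87, 104)]
```

Call:
arm_command(plan=[0,0,0.001,0,0,0,0,0,0.002,0,0,0])

```text
time: 29.62
tool_pos: [472.3, 245.6, 71.5]
orientation: [[-0.176, 0.002, 0.984], [-0.984, 0.0, -0.176], [-0.001, -1.0, 0.002]]
force: [-0.4, 0.0, 0.1]
finger_gap: 0.3
```

Call:
arm_command(plan=[0,0,0.0008,0,0,0,0,0,0.0016,0,0,0])

```text
time: 29.88
tool_pos: [473.1, 245.4, 71.5]
orientation: [[-0.176, 0.002, 0.984], [-0.984, 0.0, -0.176], [-0.001, -1.0, 0.002]]
force: [-0.7, -0.1, -0.0]
finger_gap: 0.0
```

```bash
python3 m.py
```

```text
29.875 [-0.67841804 -0.09437579 -0.0454518 ] stage-frame force [-0.65 -0.21 -0.05] [-40.83572928   0.81137674   1.50345358]
[(70, 139), (71, 139), (72, 140), (73, 139), (74, 137), (75, 132), (76, 121), (77, 102), (78, 84), (79, 70), (80, 75), (81, 92), (82, 111), (83, 121), (84, 127), (85, 124), (86, 116), (87, 104)]
```

Call:
arm_command(plan=[0,0,0.0008,0,0,0])

```text
time: 30.05
tool_pos: [473.5, 245.3, 71.5]
orientation: [[-0.176, 0.002, 0.984], [-0.984, 0.0, -0.176], [-0.001, -1.0, 0.002]]
force: [-1.3, 0.4, 0.9]
finger_gap: -0.5
```

Call:
arm_command(plan=[0,0,0.0008,0,0,0])

```text
time: 30.18
tool_pos: [473.9, 245.3, 71.5]
orientation: [[-0.176, 0.002, 0.984], [-0.984, 0.0, -0.176], [-0.001, -1.0, 0.002]]
force: [-0.3, -0.1, -0.5]
finger_gap: -0.1
```

Call:
arm_command(plan=[0,0,0.0006,0,0,0])

```text
time: 30.3
tool_pos: [474.3, 245.2, 71.5]
orientation: [[-0.176, 0.002, 0.984], [-0.984, 0.0, -0.176], [-0.001, -1.0, 0.002]]
force: [-0.2, 0.4, -0.8]
finger_gap: -0.1
```

```bash
python3 m.py
```

```text
30.3 [-0.24621499  0.44569498 -0.76735196] stage-frame force [-0.32  0.4  -0.77] [-39.63143882   0.78819536   1.50750855]
[(70, 139), (71, 139), (72, 139), (73, 140), (74, 139), (75, 137), (76, 133), (77, 122), (78, 107), (79, 95), (80, 86), (81, 95), (82, 111), (83, 120), (84, 127), (85, 124), (86, 116), (87, 105)]
```

Not home yet: a gap of about 1 to 1.5 mm still shows in the profile. I'll continue.

Call:
arm_command(plan=[0,0,0.0008,0,0,0])

```text
time: 30.48
tool_pos: [474.7, 245.1, 71.5]
orientation: [[-0.176, 0.002, 0.984], [-0.984, 0.0, -0.176], [-0.001, -1.0, 0.002]]
force: [-0.3, -0.9, 0.1]
finger_gap: -0.1
```

Call:
arm_command(plan=[0,0,0.0007,0,0,0])

```text
time: 30.6
tool_pos: [475.1, 245.1, 71.5]
orientation: [[-0.176, 0.002, 0.984], [-0.984, 0.0, -0.176], [-0.001, -1.0, 0.002]]
force: [-0.3, -1.0, 0.6]
finger_gap: 0.2
```

```bash
python3 m.py
```

```text
30.6 [-0.33546206 -1.02258954  0.64018992] stage-frame force [-0.15 -1.07  0.64] [-38.83411484   0.80434889   1.51216544]
[(70, 139), (71, 139), (72, 139), (73, 139), (74, 139), (75, 138), (76, 135), (77, 129), (78, 119), (79, 107), (80, 99), (81, 99), (82, 110), (83, 120), (84, 126), (85, 124), (86, 116), (87, 105)]
```

Call:
arm_command(plan=[0,0,0.0007,0,0,0])

```text
time: 30.78
tool_pos: [475.4, 245.0, 71.5]
orientation: [[-0.176, 0.002, 0.984], [-0.984, 0.0, -0.176], [-0.001, -1.0, 0.002]]
force: [-0.7, 0.2, 0.4]
finger_gap: 0.4
```

Call:
arm_command(plan=[0,0,0.0006,0,0,0])

```text
time: 30.9
tool_pos: [475.7, 245.0, 71.5]
orientation: [[-0.176, 0.002, 0.984], [-0.984, 0.0, -0.176], [-0.001, -1.0, 0.002]]
force: [-4.7, 2.4, -0.4]
finger_gap: 0.0
```

```bash
python3 m.py
```

```text
30.9 [-4.72370892  2.41243532 -0.35473611] stage-frame force [-5.07  1.54 -0.35] [-38.22646435   0.88188809   1.50782823]
[(70, 139), (71, 139), (72, 139), (73, 139), (74, 139), (75, 139), (76, 138), (77, 135), (78, 130), (79, 120), (80, 114), (81, 112), (82, 112), (83, 119), (84, 125), (85, 123), (86, 116), (87, 105)]
```

Call:
arm_command(plan=[0,0,-0.0005,0,0,0,0,0,-0.004,0,0,0,0,0,-0.02,0,0,0,0,0,-0.05,0,0,0,0,0,-0.1,0,0,0,0,0,-0.13,0,0,0,0,0,-0.14,0,0,0,0,0,-0.14,0,0,0])

```text
time: 31.95
tool_pos: [421.3, 251.6, 71.7]
orientation: [[-0.161, -0.002, 0.987], [-0.987, 0.001, -0.161], [-0.0, -1.0, -0.002]]
force: [-0.2, -0.2, -0.1]
finger_gap: 0.3
```

```bash
python3 - <<'E'
from h import *
s=log();F=json.load(open("fit2.json"));Rs,os_=pose(F[0],F[1],70,F[2],0)
print(s["time"],s["tool_pos"],s["force"])
for n,b in (("top",(205,200,65,80)),("side",(240,180,90,70))):
    im=r.get_image(n)[:,:,::-1]; cv2.imwrite(f"pics/{n}14.png",im)
    x,y,w,h=b; c=im[y:y+h,x:x+w].astype(float);c=np.clip(c*1.3,0,255).astype(np.uint8)
    cv2.imwrite(f"pics/{n}14c.png",cv2.resize(c,None,fx=7,fy=7,interpolation=cv2.INTER_CUBIC))
im=cv2.imread("pics/top14.png").astype(np.float32).mean(2)
xs=np.arange(74,88,1)
for Y in (range(-24,-9,2),range(-8,9,2),range(10,25,2)):
    B=[]
    for y in Y:
        P=np.array([os_+Rs@[x,y,3] for x in xs]);q=proj("top",P).astype(np.float32)
        B.append(cv2.remap(im,q[:,0].reshape(1,-1),q[:,1].reshape(1,-1),cv2.INTER_LINEAR)[0])
    print(np.median(B,0).astype(int))
xs=np.arange(-55,-30,1)
ys=np.arange(-40,41,1)
for X in (range(-36,-8,3),range(20,45,3),range(45,72,3)):
    B=[]
    for x in X:
        P=np.array([os_+Rs@[x,y,3] for y in ys]);q=proj("top",P).astype(np.float32)
        B.append(cv2.remap(im,q[:,0].reshape(1,-1),q[:,1].reshape(1,-1),cv2.INTER_LINEAR)[0])
    m=np.median(B,0).astype(int);print("R",m[(ys<=-22)][::-1],"L",m[ys>=22])
E
```

```text
31.95 [421.26772213 251.61872031  71.73266475] [-0.15430494 -0.17121113 -0.10580376]
[136 136 135 132 126 118 113 111 113 120 123 119 112 101]
[136 136 134 131 122 114 105 105 111 118 124 121 113 102]
[136 137 135 130 123 111 102  98 108 118 123 123 116 106]
R [137 137 136 130 123 114 101  89  81  77  76  80  92 104 114 123 131 132
 132] L [136 136 136 136 136 135 134 133 133 132 132 132 131 131 131 131 131 131
 130]
R [137 137 134 130 123 119 116 116 116 120 123 123 123 120 113 103  89  74
  58] L [136 137 137 135 130 120 105  88  78  73  83  97 110 118 121 123 123 121
 113]
R [137 137 135 129 122 116 113 113 115 119 124 124 125 122 116 107  93  76
  62] L [137 137 137 135 130 120 105  90  80  78  89 102 112 120 123 123 122 120
 112]
```

View pics/top14c.png

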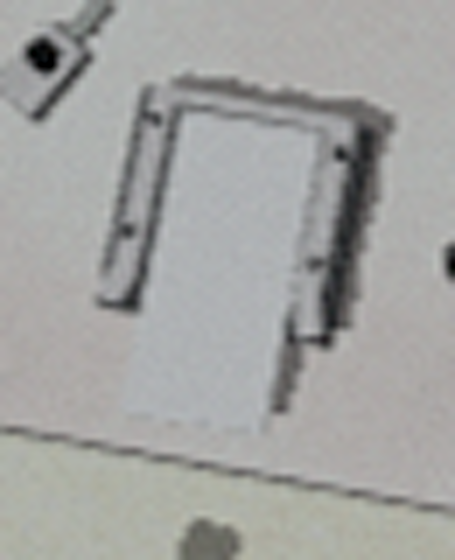

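View pics/side14c.png

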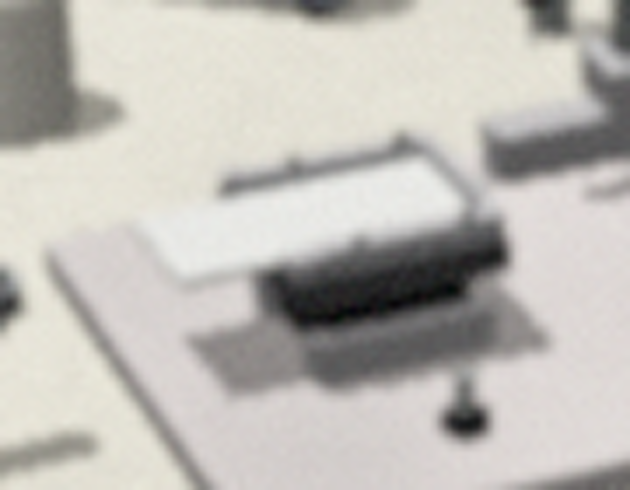

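View pics/side14.png

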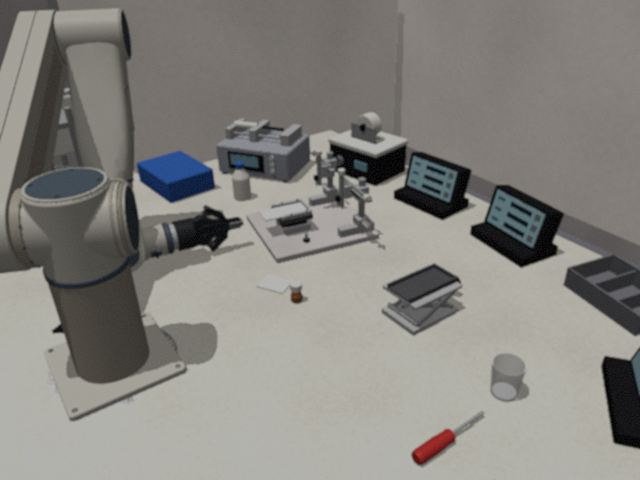

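View pics/top14.png

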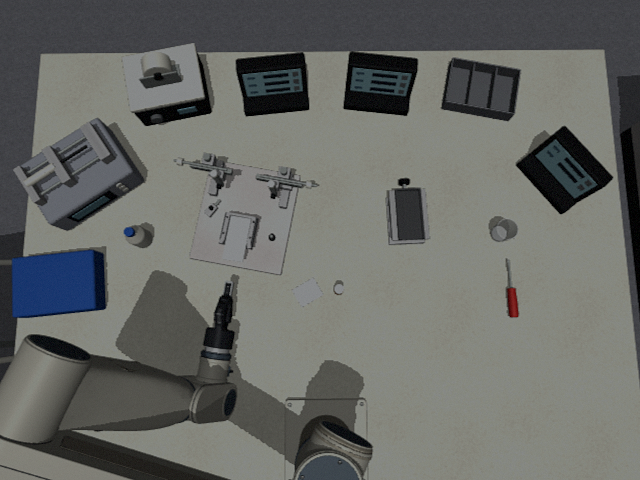

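All bystanders are where they started, the plate is home in the channel, and the gripper is about 50 mm clear of it. Handing in.

```bash
python3 - <<'E'
from station import r
print(r.read_state()["qd"].round(3)); print(r.finish_job())
E
```

```text
[ 0.001 -0.    -0.001  0.001 -0.     0.001]
the job is handed in; nothing more can be done
None
```

The plate is in the stage channel, pushed home against the stop and released. I handed the job in at about 32 s; the hand-in reports no verdict.

**What I did:**
- **Slide:** I touched the plate at about 3 mm/s and pressed with 4–6 N. The tray leaned back about 0.035 rad, and I followed that slope while sliding the plate out to about 39–40 mm overhang.
- **Lift and carry:** I gripped the overhanging end with the tool horizontal, lifted it clear and carried it level to the stage.
- **Place and push home:** I laid it between the rails with about 2 N of contact and released it. With the fingers shut, I pushed its front end until the force rose to about 5 N at the stop.

**Last checks:**
- **Position:** In the pictures the plate lies flat between the rails with its front end over the edge. I estimate a gap to the stop of 0.3 mm or less, and a yaw of about 0.014 rad.
- **Forces:** The highest reading on the tool was 6.4 N in the tray and about 5 N at the stop. I only saw forces at the end of each move, so brief peaks in between were not recorded.
- **Everything else:** The other objects look unmoved. The arm was still, with the gripper about 50 mm clear of the plate.

**Checks that disagreed:**
- **Stop position:** The push ended about 1.8 mm further in than my camera-fitted stage position predicted. I put this down to the roughly 2 mm camera calibration, because the gap at the stop had visibly closed.
- **Grip reading:** The finger gap read about 2 mm while holding the 3 mm plate.
- **Final retreat:** The tool drifted slightly off line, away from the plate, probably because of a joint limit.

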